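# Load the optical cells behind the drop guard

## Task

Lift the yellow drop guard of the cell reader and hook its slotted bar over the red tooth so that it stays up by itself, pull the tray fully out, and stand every cell upright in a nest of its own, its clear faces looking along the light path. Then push the loaded tray fully home, unhook the bar and lower the guard gently all the way down, never letting it drop. Leave the chuck, the jar and the screwdriver where they are.

Things in the scene. Friction and masses are not known exactly. Their poses are not given: they have to be found in the camera images.
- reader: fixed cell reader: grey chamber 324 mm wide, 131 mm high, amber see-through roof, closed in front by the yellow guard. Origin on the table midway under the guard panel; front to its own -x (to the robot), +y its left as the robot sees it. Two aluminium uprights, 246 mm tall, 24 mm wide, stand beside the guard at y = +-152 mm
- tooth (a point): top of the red upright tooth of the catch, on the front of the +y upright, 242 mm above the table: 8 mm wide along reader y, rising 14 mm from a red bracket (y 140 to 184 mm, 30 mm deep, 10 mm thick); a lower second tooth further out closes the notch. Axes as the reader's
- guard (a joint): height of the guard above closed, 0 to 0.135 m; slides straight up, weighs 0.45 kg with its bar and falls unless held or hooked. Panel 276 mm wide, 12 mm thick, 22 to 122 mm above the table when closed, where it blocks the tray. Resting hooked on the tooth it reads about 0.100. To pass over the tooth it must be above 0.112
- hook_bar (a joint): sideways slide of the steel slotted bar along reader +y, 0 to 0.055 m, light friction. Bar 24 mm high, underside at 130 mm when closed. Near its +y end a slot 18 mm wide, 12 mm high, open below, its centre at reader y = 110 mm + this value: over the tooth at 0.045 (+-5 mm). Below 0.010 the bar passes beside the bracket. Unhook: lift, slide back to near 0, lower
- bar_handle (a point): middle of the black handle block on top of the slotted bar: 24 mm wide (reader y), 30 mm deep (x), 44 mm tall, top 20 mm above this point; 24 mm in front of the guard's middle plane; moves with guard and bar. 178 mm above the table when the guard is closed. Axes as the reader's
- tray (a joint): travel of the tray out of the chamber towards the reader's -x, 0 = fully home, 0.185 = fully out; friction about 2 N, stays where it is left
- tray_handle (a point): middle of the red handle block on an upright post at the end of the tray's drawbar, always in front of the guard: 18 mm wide (along reader y), 30 mm deep, 44 mm tall, its top 20 mm above this point; 100 mm above the table; 140 mm in front of the nest row. Axes as the reader's
- nest0 (a point): centre of the floor of the tray's left (+y) nest, a pocket 50 x 50 mm, 24 mm deep, floor 22 mm above the table; nests 80 mm apart. The light path runs along its own x (the way the tray slides), marked by yellow spots on the rims. In the open only when the tray is out: then 125 mm in front of the guard
- nest1 (a point): centre of the floor of the tray's middle nest, a pocket 50 x 50 mm, 24 mm deep, floor 22 mm above the table; nests 80 mm apart. The light path runs along its own x (the way the tray slides), marked by yellow spots on the rims. In the open only when the tray is out: then 125 mm in front of the guard
- nest2 (a point): centre of the floor of the tray's right (-y) nest, a pocket 50 x 50 mm, 24 mm deep, floor 22 mm above the table; nests 80 mm apart. The light path runs along its own x (the way the tray slides), marked by yellow spots on the rims. In the open only when the tray is out: then 125 mm in front of the guard
- cell_a: square optical cell, upright, 44 x 44 mm, 72 mm tall, 0.15 kg, with a heavy dark 20 mm foot; origin at the centre of its underside. Its two clear glass faces look along its own +x and -x; the other two sides are frosted white. Black cap with a yellow stripe that runs along its x. Grip it on any face. Absent in some starts.
- cell_b: square optical cell, upright, 44 x 44 mm, 72 mm tall, 0.15 kg, with a heavy dark 20 mm foot; origin at the centre of its underside. Its two clear glass faces look along its own +x and -x; the other two sides are frosted white. Black cap with a yellow stripe that runs along its x. Grip it on any face. Absent in some starts.
- cell_c: square optical cell, upright, 44 x 44 mm, 72 mm tall, 0.15 kg, with a heavy dark 20 mm foot; origin at the centre of its underside. Its two clear glass faces look along its own +x and -x; the other two sides are frosted white. Black cap with a yellow stripe that runs along its x. Grip it on any face. Absent in some starts.
- chuck: brass sample chuck on a white ceramic disc, 76 mm across, 44 mm tall; origin under its centre; leave it alone
- jar: closed amber jar, 56 mm across, 90 mm tall; origin under its centre; leave it alone
- driver: screwdriver 190 mm long lying on the table along its x; leave it alone

How it is judged (in metres and radians):
On the way, in this order (a step that is already met when the one before it is completed fails the run):
1. the guard is up, its bar hooked over the tooth, and the gripper has let go of it (value of joint guard between 0.094 and 0.106 m and value of joint hook_bar between 0.037 and 0.053 m and contact force between the fingers and guard below 0.1 N), for 0.5 s.
2. with the guard hooked up, the tray is fully out (value of joint guard between 0.094 and 0.106 m and value of joint hook_bar between 0.037 and 0.053 m and value of joint tray above 0.175 m), for 0.2 s.
3. with the guard hooked and the tray out, every cell stands in a nest, clear faces along the light path, let go of (value of joint guard between 0.094 and 0.106 m and value of joint hook_bar between 0.037 and 0.053 m and ((horizontal distance between cell_a and nest0 below 0.008 m and z of cell_a in the frame of nest0 below 0.005 m and angle between the x axis of cell_a and the x axis of nest0, either way round below 0.2 rad and angle between cell_a's own z axis and vertical below 0.08 rad) or (horizontal distance between cell_a and nest1 below 0.008 m and z of cell_a in the frame of nest1 below 0.005 m and angle between the x axis of cell_a and the x axis of nest1, either way round below 0.2 rad and angle between cell_a's own z axis and vertical below 0.08 rad) or (horizontal distance between cell_a and nest2 below 0.008 m and z of cell_a in the frame of nest2 below 0.005 m and angle between the x axis of cell_a and the x axis of nest2, either way round below 0.2 rad and angle between cell_a's own z axis and vertical below 0.08 rad)) and ((horizontal distance between cell_b and nest0 below 0.008 m and z of cell_b in the frame of nest0 below 0.005 m and angle between the x axis of cell_b and the x axis of nest0, either way round below 0.2 rad and angle between cell_b's own z axis and vertical below 0.08 rad) or (horizontal distance between cell_b and nest1 below 0.008 m and z of cell_b in the frame of nest1 below 0.005 m and angle between the x axis of cell_b and the x axis of nest1, either way round below 0.2 rad and angle between cell_b's own z axis and vertical below 0.08 rad) or (horizontal distance between cell_b and nest2 below 0.008 m and z of cell_b in the frame of nest2 below 0.005 m and angle between the x axis of cell_b and the x axis of nest2, either way round below 0.2 rad and angle between cell_b's own z axis and vertical below 0.08 rad)) and ((horizontal distance between cell_c and nest0 below 0.008 m and z of cell_c in the frame of nest0 below 0.005 m and angle between the x axis of cell_c and the x axis of nest0, either way round below 0.2 rad and angle between cell_c's own z axis and vertical below 0.08 rad) or (horizontal distance between cell_c and nest1 below 0.008 m and z of cell_c in the frame of nest1 below 0.005 m and angle between the x axis of cell_c and the x axis of nest1, either way round below 0.2 rad and angle between cell_c's own z axis and vertical below 0.08 rad) or (horizontal distance between cell_c and nest2 below 0.008 m and z of cell_c in the frame of nest2 below 0.005 m and angle between the x axis of cell_c and the x axis of nest2, either way round below 0.2 rad and angle between cell_c's own z axis and vertical below 0.08 rad)) and value of joint tray above 0.165 m and contact force between the fingers and cell_a below 0.1 N and contact force between the fingers and cell_b below 0.1 N and contact force between the fingers and cell_c below 0.1 N), for 0.3 s.
4. the tray is fully home with the cells seated, the guard still hooked (value of joint guard between 0.094 and 0.106 m and value of joint hook_bar between 0.037 and 0.053 m and ((horizontal distance between cell_a and nest0 below 0.008 m and z of cell_a in the frame of nest0 below 0.005 m and angle between the x axis of cell_a and the x axis of nest0, either way round below 0.2 rad and angle between cell_a's own z axis and vertical below 0.08 rad) or (horizontal distance between cell_a and nest1 below 0.008 m and z of cell_a in the frame of nest1 below 0.005 m and angle between the x axis of cell_a and the x axis of nest1, either way round below 0.2 rad and angle between cell_a's own z axis and vertical below 0.08 rad) or (horizontal distance between cell_a and nest2 below 0.008 m and z of cell_a in the frame of nest2 below 0.005 m and angle between the x axis of cell_a and the x axis of nest2, either way round below 0.2 rad and angle between cell_a's own z axis and vertical below 0.08 rad)) and ((horizontal distance between cell_b and nest0 below 0.008 m and z of cell_b in the frame of nest0 below 0.005 m and angle between the x axis of cell_b and the x axis of nest0, either way round below 0.2 rad and angle between cell_b's own z axis and vertical below 0.08 rad) or (horizontal distance between cell_b and nest1 below 0.008 m and z of cell_b in the frame of nest1 below 0.005 m and angle between the x axis of cell_b and the x axis of nest1, either way round below 0.2 rad and angle between cell_b's own z axis and vertical below 0.08 rad) or (horizontal distance between cell_b and nest2 below 0.008 m and z of cell_b in the frame of nest2 below 0.005 m and angle between the x axis of cell_b and the x axis of nest2, either way round below 0.2 rad and angle between cell_b's own z axis and vertical below 0.08 rad)) and ((horizontal distance between cell_c and nest0 below 0.008 m and z of cell_c in the frame of nest0 below 0.005 m and angle between the x axis of cell_c and the x axis of nest0, either way round below 0.2 rad and angle between cell_c's own z axis and vertical below 0.08 rad) or (horizontal distance between cell_c and nest1 below 0.008 m and z of cell_c in the frame of nest1 below 0.005 m and angle between the x axis of cell_c and the x axis of nest1, either way round below 0.2 rad and angle between cell_c's own z axis and vertical below 0.08 rad) or (horizontal distance between cell_c and nest2 below 0.008 m and z of cell_c in the frame of nest2 below 0.005 m and angle between the x axis of cell_c and the x axis of nest2, either way round below 0.2 rad and angle between cell_c's own z axis and vertical below 0.08 rad)) and value of joint tray below 0.008 m), for 0.2 s.
At the end, for the whole second after the job is handed in: Guard down within 5 mm, tray home within 8 mm, and every cell that is present upright on the floor of a nest, within 8 mm of its centre, clear faces within 0.2 rad of the light path, at rest (value of joint guard below 0.005 m and value of joint tray below 0.008 m and ((horizontal distance between cell_a and nest0 below 0.008 m and z of cell_a in the frame of nest0 below 0.005 m and angle between the x axis of cell_a and the x axis of nest0, either way round below 0.2 rad and angle between cell_a's own z axis and vertical below 0.08 rad) or (horizontal distance between cell_a and nest1 below 0.008 m and z of cell_a in the frame of nest1 below 0.005 m and angle between the x axis of cell_a and the x axis of nest1, either way round below 0.2 rad and angle between cell_a's own z axis and vertical below 0.08 rad) or (horizontal distance between cell_a and nest2 below 0.008 m and z of cell_a in the frame of nest2 below 0.005 m and angle between the x axis of cell_a and the x axis of nest2, either way round below 0.2 rad and angle between cell_a's own z axis and vertical below 0.08 rad)) and ((horizontal distance between cell_b and nest0 below 0.008 m and z of cell_b in the frame of nest0 below 0.005 m and angle between the x axis of cell_b and the x axis of nest0, either way round below 0.2 rad and angle between cell_b's own z axis and vertical below 0.08 rad) or (horizontal distance between cell_b and nest1 below 0.008 m and z of cell_b in the frame of nest1 below 0.005 m and angle between the x axis of cell_b and the x axis of nest1, either way round below 0.2 rad and angle between cell_b's own z axis and vertical below 0.08 rad) or (horizontal distance between cell_b and nest2 below 0.008 m and z of cell_b in the frame of nest2 below 0.005 m and angle between the x axis of cell_b and the x axis of nest2, either way round below 0.2 rad and angle between cell_b's own z axis and vertical below 0.08 rad)) and ((horizontal distance between cell_c and nest0 below 0.008 m and z of cell_c in the frame of nest0 below 0.005 m and angle between the x axis of cell_c and the x axis of nest0, either way round below 0.2 rad and angle between cell_c's own z axis and vertical below 0.08 rad) or (horizontal distance between cell_c and nest1 below 0.008 m and z of cell_c in the frame of nest1 below 0.005 m and angle between the x axis of cell_c and the x axis of nest1, either way round below 0.2 rad and angle between cell_c's own z axis and vertical below 0.08 rad) or (horizontal distance between cell_c and nest2 below 0.008 m and z of cell_c in the frame of nest2 below 0.005 m and angle between the x axis of cell_c and the x axis of nest2, either way round below 0.2 rad and angle between cell_c's own z axis and vertical below 0.08 rad)) and linear speed of each of cell_a, cell_b, cell_c below 0.02 m/s); the robot touches nothing.
It fails at once if the guard was let drop (faster than 0.4 m/s downwards) (velocity of joint guard below -0.4 m/s).
It fails at once if the chuck, jar or screwdriver was moved more than 30 mm (distance of any of chuck, jar, driver from where it was at the start of the episode above 0.03 m).
Of cell_a, cell_b, cell_c only 2 to 3 are there at a start; the rules pass over those that are not, and their reading is None.
At some moment in a run one of cell_a, cell_b, cell_c may be knocked a few centimetres aside while the robot is not near it.
It also fails if it takes over 210 s, if anything falls off the work surface, if the arm or the gripper's body presses on something with over 40 N, if the wrist force passes 120 N, or if a joint passes its speed limit or range.

## Robot

A 6-joint arm with a two-finger parallel gripper is mounted at the origin on the work surface. World frame = base frame: x ahead of the robot, y to its left, z up, the work surface at z = 0. Lengths are in mm, angles in degrees, forces in N, time in s.
With the tool pointing down it reaches from about 350 to 850 mm from the base axis. Payload 8.1 kg.
Tool frame: the origin (TCP) lies at the very end of the fingers, on their centre line; the grasp point (between the pads) lies 19 mm behind it; z points along the fingers, y is the line along which they close (so a half turn about z gives the same grasp; the last joint's range is limited). The gripper opens to 85 mm and grips with 20 to 120 N. Pads are 22 mm wide; open, the fingers measure 114 mm over their backs; the gripper's body (76 mm by 85 mm) begins 54 mm behind the grasp point. The pads swing forward as they close: fully open they stand 13 mm farther back than shut.
Start: joints at [70.795, 7.471, 85.268, -0, 87.261, -4.893], TCP at [148.304, 581.387, 231.292] pointing down, gripper open.
Joint ranges: [-169.43, 169.43], [-51.17, 129.36], [1.28, 143.12], [-76.62, 256.62], [0, 156.53], [-152.29, 152.29]. Speed limits (degrees/s): [136.94, 136.94, 159.86, 180, 180, 180].

## Interface

Orientations are given as [roll, pitch, yaw] about the fixed x, y, z axes, in that order (R = Rz(yaw) Ry(pitch) Rx(roll)).
In Python, from bench import * gives the robot as it stands.
- The arm moves only by the tool play_rows, never from a script. Its argument "increments" is a list of rows, each a list of 3 entries, a list of its own where there are three numbers: the gripper's target within -1 to 1 (fully open at 1, half-way at 0, shut at -1), then the shift along the tool's x, y, z in mm, then the turn about the tool's z in rad. A call has 1 to 12 rows; each row shifts and turns the commanded pose from where the row before left it, along the tool's axes as they then stand; what a row does not reach is not made up. A row lasts 1/12 s, in which the tool goes at most 41.7 mm and 7.16 degrees, less where a joint would pass 70% of its speed; a pose out of reach is approached as far as the arm can. A call is refused whole if a number of a shift passes 41.7 or a number of a turn 0.125, either way. A call with a gripper value outside its range is refused whole. The fingers move at their own pace and stop on an object; "force" is the grip in N (left out, the last holds). Time passes only in rows, so rows that do not move let the fingers close. It gives the time, the measured TCP pose, the force, the opening and the grip force at its end, in the units of the state.
- sense(): the state, without advancing time (a new reading comes with each control period).
- snapshot(name): name is "scene" or "top" or "wrist"; returns a dict with "color" (480x640x3 uint8, red, green, blue), "intrinsics" (3x3 intrinsics, pixels), "world_from_camera" (4x4, takes a point from camera to world coordinates). Camera axes: x right, y down, z forward; pixel columns grow to the right and rows downward; lengths in mm; the calibration is good to about 2 mm. A picture is of the moment at which its call begins. There is no depth.
- hand_in(): hands the job in; it is judged then, once.
Trained networks look in a picture, given as the dict that the camera call returned (one of the last four; its "shot" number tells which), for a name from the list of things; names that differ only in an ending like _2 or _b are one class to them, and where a whole thing is asked for, a point or a joint stands for the part that bears it (a point fixed in the world has none). Each returns a list of dicts, best first, with "p" (0 to 1); they miss things now and then, are a little off and sometimes report something else, mostly with a low value. They report only what shows in the picture. A call takes as long as a camera call.
- find_in(query, picture): "xyz" ([x, y, z] in mm, in the coordinates of the camera as it stood for that picture, good to about 4 mm: the middle of the surface that is visible of it).
- regions_of(query, picture): "mask" (480x640 bool, what is visible of it).
- pinpoint(query, picture): "xyz" ([x, y, z] in mm, in the coordinates of the camera as it stood for that picture, good to about 4 mm: a listed point, or the origin of a listed thing).
The state is a dict: "time": time; "joint_pos": joint angles; "qd": joint speeds; "joint_efforts": joint torques, N m; "tool_pos": TCP position; "tcp_rot": TCP orientation; "ft_force": force on the tool from outside, world axes, zero at the start; "wrist_torque": the same for the moment, N m; "finger_gap": finger opening in mm; "grip_force": force on a finger pad.
Only numpy, scipy, OpenCV 4.12 (cv2) and the standard library are available. Lean on these libraries where they do the work, as an engineer would, in place of code of your own. Each camera call takes 0.05 s, during which the arm holds its last target. There are 200 camera calls.

## Working session

There is one attempt and no reset: what is moved stays moved. The work goes in short steps, Python scripts to look and compute and a tool call to move; the robot and the scene stay as the last step left them, time stands still between calls to the robot, and variables do not carry over. Pictures are saved under pics/ and viewed, at most 15 in all, crops included, and the job is handed in when it is done.

Besides the shell and the picture viewer there is one more tool, called by a JSON object that holds its "method" and its "body", one argument or row to a line. play_rows: Moves the arm, as the interface text tells. Its arguments: {"type":"object","properties":{"increments":{"type":"array","items":{"type":"array"}},"force":{"type":"number"}},"required":["increments"]}

```bash
mkdir -p pics; cat > h.py <<'E'
from bench import *
import numpy as np, cv2
from scipy.spatial.transform import Rotation as R
def w(p,s): 
    T=np.array(s["world_from_camera"]); return T[:3,:3]@np.array(p)+T[:3,3]
def save(s,n): cv2.imwrite(f"pics/{n}.png",s["color"][:,:,::-1])
def pts(s,qs,fn=pinpoint,k=4):
    for q in qs:
        for d in fn(q,s)[:k]: print(q,round(d["p"],2),w(d["xyz"],s).round(1))
def st():
    s=sense(); print({k:np.round(s[k],2) for k in("time","joint_pos","tool_pos","tcp_rot","ft_force","finger_gap","grip_force")})
def proj(p,s):
    T=np.linalg.inv(np.array(s["world_from_camera"])); c=T[:3,:3]@np.array(p)+T[:3,3]; u=np.array(s["intrinsics"])@c; return u[:2]/u[2]
def ray(u,v,z,s):
    "world point at pixel u,v on plane z"
    T=np.array(s["world_from_camera"]); d=T[:3,:3]@np.linalg.solve(np.array(s["intrinsics"]),[u,v,1]); o=T[:3,3]; return o+d*(z-o[2])/d[2]
E
python3 - <<'E'
from h import *
st()
Q=["reader","tooth","bar_handle","tray_handle","nest0","nest1","nest2","cell_a","chuck","jar","driver"]
for n in("scene","top"):
    s=snapshot(n);save(s,n+"0");print(n,np.array(s["world_from_camera"])[:3,3]);pts(s,Q)
E
```

```text
{'time': np.float64(0.0), 'joint_pos': array([70.8 ,  7.51, 85.33,  0.  , 87.26, -4.89]), 'tool_pos': array([148.11, 580.86, 230.25]), 'tcp_rot': array([-1.7990e+02, -1.0000e-02,  1.6569e+02]), 'ft_force': array([0.34, 0.26, 0.75]), 'finger_gap': np.float64(85.43), 'grip_force': np.float64(0.0)}
scene [1382.69527235  295.0475964  1125.42878611]
reader 0.82 [694.1  50.7   1.9]
tooth 0.69 [670.4 205.4 239.7]
bar_handle 0.93 [671.7  59.9 174.5]
tray_handle 0.69 [606.8 344.7  -2.3]
cell_a 0.77 [ 459.7 -310.5   -4.2]
cell_a 0.73 [479.5 488.1   4.6]
cell_a 0.63 [ 557.5 -347.9   -0.9]
cell_a 0.58 [402.7 249.    1.9]
chuck 0.72 [6.043e+02 3.467e+02 6.000e-01]
jar 0.84 [ 4.996e+02 -4.991e+02 -3.000e-01]
driver 0.7 [478.7 491.3   2. ]
top [ 440.89051922  -25.32722728 1514.2195776 ]
reader 0.72 [693.7  48.2  -5.5]
tooth 0.63 [662.9 204.1 239.9]
bar_handle 0.69 [669.5  55.  176.6]
tray_handle 0.73 [614.9  47.3 100.1]
nest0 0.83 [752.7  53.3  18.8]
nest0 0.75 [746.7 132.4  20. ]
nest0 0.62 [753.2 -27.   23.7]
nest1 0.83 [752.7  53.3  18.8]
nest1 0.75 [746.7 132.4  20. ]
nest1 0.62 [753.2 -27.   23.7]
nest2 0.83 [752.7  53.3  18.8]
nest2 0.75 [746.7 132.4  20. ]
nest2 0.62 [753.2 -27.   23.7]
cell_a 0.89 [ 552.  -350.8   -3.1]
cell_a 0.71 [ 457.  -312.4    1.4]
cell_a 0.55 [404.3 248.6  -1.9]
chuck 0.68 [607.5 343.3  -3.6]
jar 0.67 [ 501.6 -500.3    3. ]
driver 0.59 [481.  486.7  -0. ]
driver 0.59 [ 452.1 -313.4    6.3]
```

View pics/scene0.png

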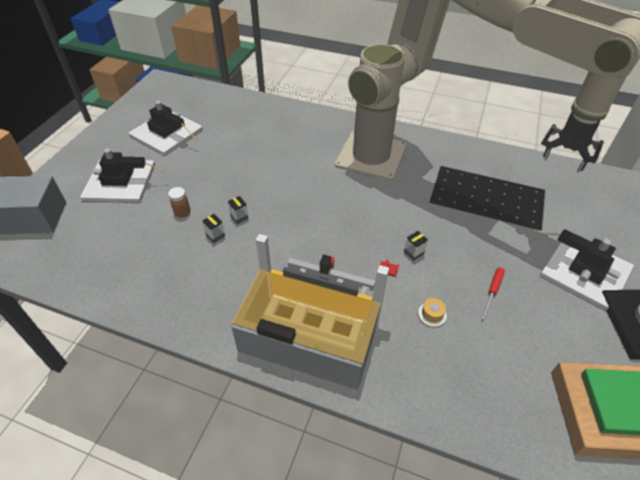

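View pics/top0.png

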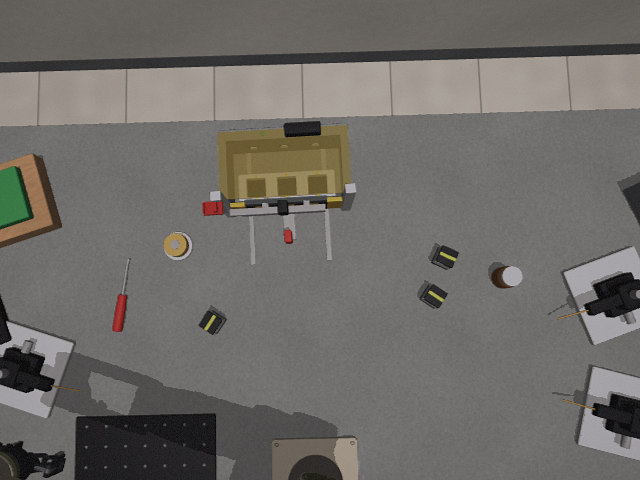

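The scene view shows two cells on the right (213,227 and 237,208), one at (416,243), and the chuck, jar and driver. The top view shows the reader at (285,165), the bar handle at (284,208) and the tray handle at (288,236). The poses fit a reader yaw of about 2.3°. Next I move above the bar handle.

```bash
cat >> h.py <<'E'
def go(x,y,z,yaw=None):
    s=sense(); p=np.array(s["tool_pos"]); Rm=R.from_euler("xyz",s["tcp_rot"],degrees=True).as_matrix()
    d=Rm.T@(np.array([x,y,z])-p); print("tool delta",d.round(1),"rows>=",int(np.ceil(np.abs(np.linalg.norm(d))/41.7)))
    if yaw is not None:
        t=-((yaw-s["tcp_rot"][2]+180)%360-180); print("turn rad",round(np.radians(t),3))
E
python3 - <<'E'
from h import *
go(620,55,320,182.3)
E
```

```text
tool delta [-587.2 -393.4  -88.7] rows>= 18
turn rad -0.29
```

{"method": "play_rows", "body": {
  "increments": [
    [1,[-29,-20,-8],0],
    [1,[-29,-20,-8],0],
    [1,[-29,-20,-8],0],
    [1,[-29,-20,-8],0],
    [1,[-29,-20,-8],0],
    [1,[-29,-20,-8],0],
    [1,[-29,-20,-8],0],
    [1,[-29,-20,-8],0],
    [1,[-29,-20,-8],0],
    [1,[-29,-20,-8],0],
    [1,[-29,-20,-8],0]
  ],
  "force": 60
}}

```text
time: 2.12
tool_pos: [403.9, 287.9, 320.0]
tcp_rot: [180.0, 0.0, 165.7]
ft_force: [-0.0, 0.2, -0.0]
finger_gap: 85.6
grip_force: 0.0
```

{"method": "play_rows", "body": {
  "increments": [
    [1,[-29,-19,0],0],
    [1,[-29,-19,0],0],
    [1,[-29,-19,0],0],
    [1,[-29,-19,0],0],
    [1,[-29,-19,0],0],
    [1,[-29,-19,0],0],
    [1,[-29,-19,0],0],
    [1,[-29,-19,0],0],
    [1,[-29,-19,0],0],
    [1,[0,0,0],-0.1],
    [1,[0,0,0],-0.1],
    [1,[0,0,0],-0.09]
  ]
}}

```text
time: 3.12
tool_pos: [614.0, 58.2, 318.7]
tcp_rot: [180.0, -0.0, -177.5]
ft_force: [-0.0, -0.3, 0.1]
finger_gap: 85.6
grip_force: 0.0
```

```bash
python3 - <<'E'
from h import *
st()
s=snapshot("wrist");save(s,"w1");print(np.array(s["world_from_camera"])[:3,3])
pts(s,["bar_handle","tray_handle","tooth","reader"])
E
```

```text
{'time': np.float64(3.12), 'joint_pos': array([  0.65,   9.06,  74.49,   0.  ,  96.5 , -91.85]), 'tool_pos': array([614.  ,  58.24, 318.74]), 'tcp_rot': array([ 1.7999e+02, -5.0000e-02, -1.7749e+02]), 'ft_force': array([-0.02, -0.25,  0.1 ]), 'finger_gap': np.float64(85.63), 'grip_force': np.float64(0.0)}
[532.45554652  55.23329869 461.35201111]
bar_handle 0.85 [673.3  59.8 179.4]
tray_handle 0.74 [613.1  52.3  96.5]
tooth 0.61 [672.  208.5 241.1]
reader 0.71 [699.2  60.1   1.2]
reader 0.48 [610.   49.8  97.5]
```

View pics/w1.png

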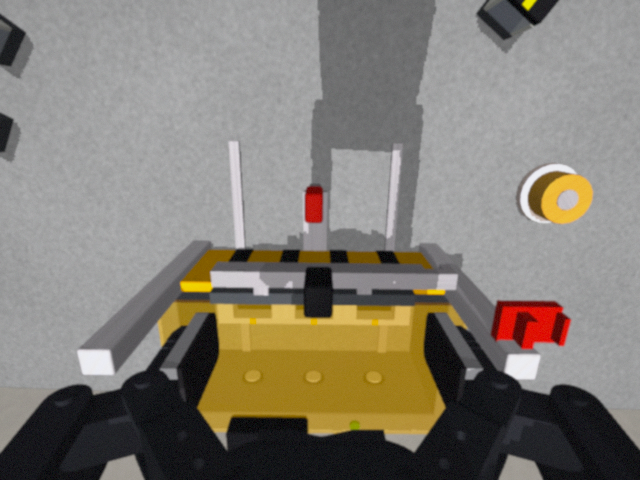

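Wrist view: bar handle at (318,290), tray handle at (314,205), red bracket at (530,320), slotted bar across row 278. I measure the handle, reader yaw and tooth from the pixels.

```bash
python3 - <<'E'
from h import *
s=snapshot("wrist")
m=regions_of("bar_handle",s); 
for q in("bar_handle","tray_handle"):
  for d in regions_of(q,s)[:1]:
    ys,xs=np.where(d["mask"]);print(q,d["p"],xs.min(),xs.max(),ys.min(),ys.max())
im=s["color"]
print("handle top far edge",ray(319,315,198,s).round(1),"L",ray(306,310,198,s).round(1),"Rr",ray(332,310,198,s).round(1))
print("tray handle top L/R",ray(306,200,120,s).round(1),ray(322,200,120,s).round(1))
print("uprights tops L",ray(98,360,246,s).round(1),"R",ray(521,366,246,s).round(1))
print("bar ends top", ray(213,278,154,s).round(1),ray(456,280,154,s).round(1))
b=im[255:350,295:570].copy(); c=cv2.resize(b,None,fx=2.9,fy=2.9,interpolation=cv2.INTER_CUBIC); cv2.imwrite("pics/w1c.png",c[:,:,::-1])
E
```

```text
bar_handle 0.78 210 456 261 317
tray_handle 0.56 302 325 183 249
handle top far edge [685.4  61.  198. ] L [681.1  50.1 198. ] Rr [680.3  71.5 198. ]
tray handle top L/R [605.9  45.2 120. ] [605.3  60.6 120. ]
uprights tops L [699.5 -95.3 246. ] R [693.3 205.9 246. ]
bar ends top [675.6 -38.4 154. ] [669.1 188.1 154. ]
```

View pics/w1c.png

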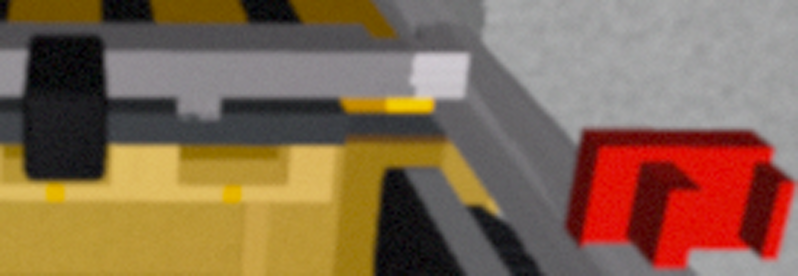

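```bash
python3 - <<'E'
from h import *
go(670.5,61,163,181.6)
E
```

```text
tool delta [-56.9  -0.5 156.4] rows>= 4
turn rad 0.011
```

{"method": "play_rows", "body": {
  "increments": [
    [1,[-19,0,0],0.011],
    [1,[-19,0,0],0],
    [1,[-19,0,20],0],
    [1,[0,0,30],0],
    [1,[0,0,30],0],
    [1,[0,0,30],0],
    [1,[0,0,25],0],
    [1,[0,0,15],0],
    [1,[0,0,6],0],
    [1,[0,0,0],0]
  ]
}}

```text
time: 4.4
tool_pos: [669.3, 61.1, 161.1]
tcp_rot: [180.0, -0.2, -178.3]
ft_force: [-0.1, -0.1, -0.7]
finger_gap: 85.6
grip_force: 0.0
```

{"method": "play_rows", "body": {
  "increments": [
    [-1,[0,0,0],0],
    [-1,[0,0,0],0],
    [-1,[0,0,0],0],
    [-1,[0,0,0],0],
    [-1,[0,0,0],0],
    [-1,[0,0,0],0],
    [-1,[0,0,0],0],
    [-1,[0,0,0],0]
  ]
}}

```text
time: 5.07
tool_pos: [671.2, 60.9, 164.5]
tcp_rot: [-180.0, 0.1, -178.3]
ft_force: [-0.5, -0.2, 6.1]
finger_gap: 23.4
grip_force: 59.3
```

{"method": "play_rows", "body": {
  "increments": [
    [-1,[0,0,-5],0],
    [-1,[0,0,-10],0],
    [-1,[0,0,-15],0],
    [-1,[0,0,0],0],
    [-1,[0,0,0],0],
    [-1,[0,0,0],0]
  ]
}}

```text
time: 5.57
tool_pos: [671.0, 60.9, 192.3]
tcp_rot: [-180.0, 0.0, -178.3]
ft_force: [6.6, -0.2, -4.9]
finger_gap: 23.1
grip_force: 59.3
```

{"method": "play_rows", "body": {
  "increments": [
    [-1,[0,-1,0],0],
    [-1,[0,-1,0],0],
    [-1,[0,0,0],0],
    [-1,[0,0,0],0]
  ]
}}

```text
time: 5.9
tool_pos: [671.0, 59.1, 191.9]
tcp_rot: [180.0, 0.0, -178.3]
ft_force: [6.5, 0.6, -3.9]
finger_gap: 22.9
grip_force: 59.2
```

{"method": "play_rows", "body": {
  "increments": [
    [-1,[0,-1,0],0],
    [-1,[0,-1,0],0],
    [-1,[0,0,0],0],
    [-1,[0,0,0],0]
  ]
}}

```text
time: 6.23
tool_pos: [671.1, 57.1, 191.9]
tcp_rot: [180.0, 0.0, -178.3]
ft_force: [6.6, 0.5, -4.0]
finger_gap: 23.1
grip_force: 59.2
```

{"method": "play_rows", "body": {
  "increments": [
    [-1,[0,-1,0],0],
    [-1,[0,-1,0],0],
    [-1,[0,0,0],0],
    [-1,[0,0,0],0]
  ]
}}

```text
time: 6.57
tool_pos: [671.1, 55.1, 191.9]
tcp_rot: [180.0, 0.0, -178.3]
ft_force: [6.2, -0.8, -3.3]
finger_gap: 23.5
grip_force: 59.2
```

{"method": "play_rows", "body": {
  "increments": [
    [-1,[0,-1,0],0],
    [-1,[0,-1,0],0],
    [-1,[0,0,0],0],
    [-1,[0,0,0],0]
  ]
}}

```text
time: 6.9
tool_pos: [671.2, 53.1, 191.9]
tcp_rot: [180.0, 0.0, -178.3]
ft_force: [6.3, 1.5, -4.3]
finger_gap: 23.3
grip_force: 59.2
```

{"method": "play_rows", "body": {
  "increments": [
    [-1,[0,-1,0],0],
    [-1,[0,-1,0],0],
    [-1,[0,0,0],0],
    [-1,[0,0,0],0]
  ]
}}

```text
time: 7.23
tool_pos: [671.2, 52.4, 191.9]
tcp_rot: [179.9, 0.0, -178.3]
ft_force: [6.8, 4.7, -4.6]
finger_gap: 23.2
grip_force: 59.4
```

{"method": "play_rows", "body": {
  "increments": [
    [-1,[0,-1,0],0],
    [-1,[0,-1,0],0],
    [-1,[0,0,0],0],
    [-1,[0,0,0],0]
  ]
}}

```text
time: 7.57
tool_pos: [671.2, 52.1, 191.9]
tcp_rot: [179.8, 0.0, -178.2]
ft_force: [5.4, 11.6, -4.5]
finger_gap: 23.4
grip_force: 59.5
```

```bash
python3 - <<'E'
from h import *
st()
s=snapshot("top")
im=s["color"][185:235,190:370]
cv2.imwrite("pics/t2.png",cv2.resize(im,None,fx=4.4,fy=4.4,interpolation=cv2.INTER_CUBIC)[:,:,::-1])
pts(s,["bar_handle","tooth"])
E
```

```text
{'time': np.float64(7.57), 'joint_pos': array([-5.000e-02,  1.978e+01,  7.513e+01,  2.300e-01,  8.506e+01,
       -9.185e+01]), 'tool_pos': array([671.21,  52.09, 191.87]), 'tcp_rot': array([ 1.7977e+02,  3.0000e-02, -1.7822e+02]), 'ft_force': array([ 5.41, 11.59, -4.54]), 'finger_gap': np.float64(23.35), 'grip_force': np.float64(59.51)}
bar_handle 0.85 [667.   49.5 204.3]
tooth 0.89 [662.2 200.9 238.5]
```

View pics/t2.png

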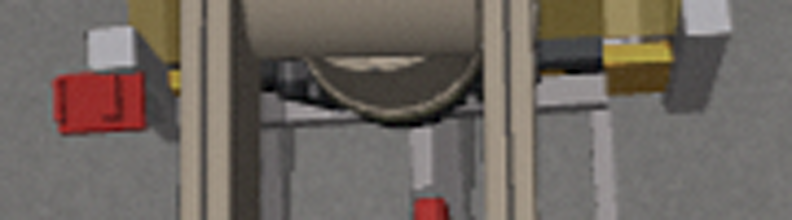

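v = 0 is found at handle y ≈ 52.4, so hooking is at about 97.4. I lift past 0.112 and slide.

{"method": "play_rows", "body": {
  "increments": [
    [-1,[0,3.5,-5],0],
    [-1,[0,0,-10],0],
    [-1,[0,0,-15],0],
    [-1,[0,0,-15],0],
    [-1,[0,0,-15],0],
    [-1,[0,0,-15],0],
    [-1,[0,0,-12],0],
    [-1,[0,0,-7],0],
    [-1,[0,0,0],0],
    [-1,[0,0,0],0],
    [-1,[0,0,0],0]
  ]
}}

```text
time: 8.63
tool_pos: [671.2, 52.6, 285.7]
tcp_rot: [180.0, -0.0, -178.3]
ft_force: [6.6, 1.3, -4.2]
finger_gap: 23.5
grip_force: 59.9
```

```bash
python3 - <<'E'
from h import *
st()
go(671,97.5,288)
E
```

```text
{'time': np.float64(8.63), 'joint_pos': array([ 1.200e-01,  1.812e+01,  6.742e+01,  1.000e-02,  9.446e+01,
       -9.156e+01]), 'tool_pos': array([671.18,  52.65, 285.68]), 'tcp_rot': array([ 179.99,   -0.  , -178.32]), 'ft_force': array([ 6.57,  1.31, -4.22]), 'finger_gap': np.float64(23.53), 'grip_force': np.float64(59.86)}
tool delta [-1.1 44.8 -2.3] rows>= 2
```

{"method": "play_rows", "body": {
  "increments": [
    [-1,[0,5,0],0],
    [-1,[0,8,0],0],
    [-1,[0,8,0],0],
    [-1,[0,8,0],0],
    [-1,[0,8,0],0],
    [-1,[0,6,0],0],
    [-1,[0,2,0],0],
    [-1,[0,0,0],0],
    [-1,[0,0,0],0]
  ]
}}

```text
time: 9.38
tool_pos: [669.8, 97.7, 285.4]
tcp_rot: [180.0, -0.0, -178.3]
ft_force: [6.6, 1.5, -4.0]
finger_gap: 23.1
grip_force: 59.8
```

{"method": "play_rows", "body": {
  "increments": [
    [-1,[0,0,5],0],
    [-1,[0,0,5],0],
    [-1,[0,0,4],0],
    [-1,[0,0,2],0],
    [-1,[0,0,2],0],
    [-1,[0,0,0],0],
    [-1,[0,0,0],0]
  ]
}}

```text
time: 9.97
tool_pos: [669.8, 97.4, 267.2]
tcp_rot: [180.0, -0.0, -178.3]
ft_force: [8.7, 1.3, -4.0]
finger_gap: 23.2
grip_force: 59.8
```

{"method": "play_rows", "body": {
  "increments": [
    [-1,[0,0,2],0],
    [-1,[0,0,1],0],
    [-1,[0,0,1],0],
    [-1,[0,0,0],0],
    [-1,[0,0,0],0]
  ]
}}

```text
time: 10.38
tool_pos: [669.8, 97.4, 264.6]
tcp_rot: [-180.0, 0.0, -178.3]
ft_force: [6.7, 0.3, -1.0]
finger_gap: 23.1
grip_force: 60.2
```

{"method": "play_rows", "body": {
  "increments": [
    [-1,[0,0,1],0],
    [-1,[0,0,0],0],
    [-1,[0,0,0],0]
  ]
}}

```text
time: 10.63
tool_pos: [669.8, 97.5, 264.5]
tcp_rot: [180.0, 0.1, -178.3]
ft_force: [5.3, -0.7, 2.7]
finger_gap: 23.6
grip_force: 60.8
```

```bash
python3 - <<'E'
from h import *
st()
s=snapshot("wrist");save(s,"w3")
E
```

```text
{'time': np.float64(10.63), 'joint_pos': array([  3.94,  18.82,  68.76,  -0.  ,  92.37, -87.73]), 'tool_pos': array([669.83,  97.45, 264.55]), 'tcp_rot': array([ 1.8000e+02,  6.0000e-02, -1.7833e+02]), 'ft_force': array([ 5.33, -0.69,  2.73]), 'finger_gap': np.float64(23.61), 'grip_force': np.float64(60.78)}
```

View pics/w3.png

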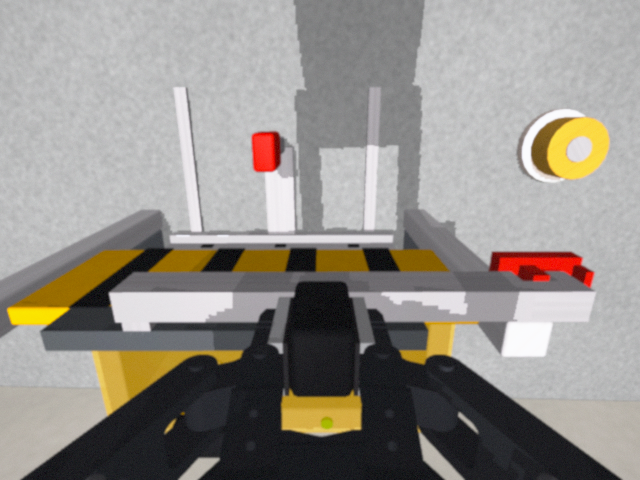

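Wrist view: tooth pokes up behind the bar's slot at (535,275), the fingers hold the handle at (322,340), and the tool rose 100 mm. It is hooked, so I release it, rise, and go to the tray handle at (265,150).

{"method": "play_rows", "body": {
  "increments": [
    [0,[0,0,0],0],
    [0,[0,0,0],0],
    [0.6,[0,0,0],0],
    [0.6,[0,0,0],0],
    [0.6,[0,0,-10],0],
    [0.6,[0,0,-25],0],
    [0.6,[0,0,-25],0],
    [0.6,[0,0,0],0],
    [0.6,[0,0,0],0]
  ]
}}

```text
time: 11.43
tool_pos: [670.5, 97.6, 327.8]
tcp_rot: [180.0, 0.3, -178.3]
ft_force: [-0.3, -0.5, -0.7]
finger_gap: 68.3
grip_force: 0.0
```

```bash
python3 - <<'E'
from h import *
st()
s=snapshot("wrist");pts(s,["bar_handle","tray_handle","tooth"])
go(603,52,320)
E
```

```text
{'time': np.float64(11.43), 'joint_pos': array([  3.95,  18.57,  62.54,  -0.  ,  98.6 , -87.73]), 'tool_pos': array([670.54,  97.57, 327.83]), 'tcp_rot': array([ 179.99,    0.29, -178.33]), 'ft_force': array([-0.31, -0.49, -0.65]), 'finger_gap': np.float64(68.26), 'grip_force': np.float64(0.0)}
bar_handle 0.85 [676.7  96.6 281.8]
tray_handle 0.73 [612.   51.9  99.8]
tooth 0.66 [668.6 205.3 240.1]
tool delta [ 67.3 -43.5   3. ] rows>= 2
```

{"method": "play_rows", "body": {
  "increments": [
    [0.6,[22,-14,0],0],
    [0.6,[22,-14,0],0],
    [0.6,[23,-15,0],0],
    [0.6,[0,0,30],0],
    [0.6,[0,0,35],0],
    [0.6,[0,0,35],0],
    [0.6,[0,0,35],0],
    [0.6,[0,0,35],0],
    [0.6,[0,0,35],0],
    [0.6,[0,0,28],0],
    [0.6,[0,0,10],0],
    [0.6,[0,0,0],0]
  ]
}}

```text
time: 12.63
tool_pos: [600.3, 52.5, 76.8]
tcp_rot: [180.0, -0.5, -178.3]
ft_force: [-1.5, -0.1, -0.1]
finger_gap: 68.2
grip_force: 0.0
```

{"method": "play_rows", "body": {
  "increments": [
    [-1,[0,0,0],0],
    [-1,[0,0,0],0],
    [-1,[0,0,0],0],
    [-1,[0,0,0],0],
    [-1,[0,0,0],0],
    [-1,[0,0,0],0],
    [-1,[0,0,0],0]
  ]
}}

```text
time: 13.22
tool_pos: [605.8, 50.6, 84.1]
tcp_rot: [-179.8, 0.2, -178.4]
ft_force: [-0.4, -8.8, 4.9]
finger_gap: 17.1
grip_force: 59.6
```

{"method": "play_rows", "body": {
  "increments": [
    [-1,[8,-1,0],0],
    [-1,[18,0,0],0],
    [-1,[22,0,0],0],
    [-1,[22,0,0],0],
    [-1,[22,0,0],0],
    [-1,[22,0,0],0],
    [-1,[22,0,0],0],
    [-1,[22,0,0],0],
    [-1,[16,0,0],0],
    [-1,[8,0,0],0],
    [-1,[3,0,0],0],
    [-1,[0,0,0],0]
  ]
}}

```text
time: 14.22
tool_pos: [424.9, 44.9, 84.1]
tcp_rot: [-179.9, 0.9, -178.3]
ft_force: [27.8, -6.5, -18.8]
finger_gap: 17.5
grip_force: 64.2
```

{"method": "play_rows", "body": {
  "increments": [
    [-1,[2,0,0],0],
    [-1,[0,0,0],0],
    [-1,[0,0,0],0]
  ]
}}

```text
time: 14.47
tool_pos: [424.6, 45.0, 84.3]
tcp_rot: [-179.9, 1.1, -178.4]
ft_force: [37.3, -5.4, -25.0]
finger_gap: 17.2
grip_force: 62.3
```

{"method": "play_rows", "body": {
  "increments": [
    [-1,[-3.5,0,0],0],
    [-1,[0,0,0],0],
    [0.8,[0,0,0],0],
    [0.8,[0,0,0],0],
    [0.8,[0,0,0],0],
    [0.8,[0,0,-20],0],
    [0.8,[0,0,-35],0],
    [0.8,[0,0,-35],0],
    [0.8,[0,0,-35],0],
    [0.8,[0,0,-35],0],
    [0.8,[0,0,-35],0],
    [0.8,[0,0,0],0]
  ]
}}

```text
time: 15.47
tool_pos: [423.2, 46.4, 284.5]
tcp_rot: [-180.0, 0.7, -178.3]
ft_force: [0.5, 0.3, 0.5]
finger_gap: 76.8
grip_force: 0.0
```

```bash
python3 - <<'E'
from h import *
st()
for n in("top","wrist","scene"):
    s=snapshot(n);print(n);pts(s,["tray_handle","nest0","bar_handle","cell_a"])
    if n=="top":
        save(s,"t4")
        im=s["color"]
        # stripe orientation per cell
        for (x,y) in((404,249),(458,-311),(555,-349)):
            u,v=proj((x,y,72),s).astype(int); 
            y0,x0=v-22,u-22; p=im[y0:y0+44,x0:x0+44].astype(int)
            m=(p[...,0]>150)&(p[...,1]>130)&(p[...,2]<110)
            yy,xx=np.nonzero(m)
            if len(xx)<5: print("no stripe",x,y);continue
            P=np.array([ray(a+x0,b+y0,72,s)[:2] for a,b in zip(xx,yy)])
            c=P.mean(0); e,V=np.linalg.eigh(np.cov((P-c).T)); d=V[:,1]
            print("stripe",len(xx),c.round(1),"ang",np.degrees(np.arctan2(d[1],d[0])).round(1),np.sqrt(e).round(1))
E
```

```text
{'time': np.float64(15.47), 'joint_pos': array([-6.6000e-01, -2.2000e+01,  1.0679e+02,  1.0000e-02,  9.4560e+01,
       -9.2350e+01]), 'tool_pos': array([423.16,  46.4 , 284.45]), 'tcp_rot': array([-179.98,    0.66, -178.31]), 'ft_force': array([0.54, 0.27, 0.55]), 'finger_gap': np.float64(76.75), 'grip_force': np.float64(0.0)}
top
nest0 0.95 [567.8 128.5  23.3]
nest0 0.91 [569.6  48.   17.8]
nest0 0.64 [571.7 -35.1  21.9]
bar_handle 0.58 [668.2  96.2 274.6]
cell_a 0.71 [ 536.9 -331.5   -2.2]
cell_a 0.7 [ 455.7 -313.5    0.5]
cell_a 0.68 [4.017e+02 2.489e+02 3.000e-01]
stripe 43 [404.2 249.6] ang 146.9 [ 1.9 11.9]
stripe 41 [ 456.4 -313.8] ang 54.3 [ 1.8 11.4]
stripe 41 [ 535.3 -330.9] ang 64.7 [ 1.9 12. ]
wrist
tray_handle 0.74 [408.2 252.1  -4.8]
tray_handle 0.69 [427.8  45.2  98.5]
nest0 0.73 [574.   49.5  23.9]
nest0 0.72 [568.4 132.3  22.5]
nest0 0.61 [577.5 -24.9  21. ]
cell_a 0.76 [ 459.7 -310.4    2.2]
cell_a 0.64 [ 5.357e+02 -3.262e+02  5.000e-01]
cell_a 0.58 [405.7 252.6  -1. ]
scene
tray_handle 0.53 [425.8  45.4 103.3]
nest0 0.59 [572.7 132.9  23. ]
nest0 0.51 [ 499.3 -499.4   -1. ]
nest0 0.2 [6.932e+02 5.320e+01 2.000e-01]
bar_handle 0.77 [670.6  98.2 271.7]
cell_a 0.94 [404.6 251.4   4.1]
cell_a 0.91 [ 538.7 -326.6   -2.9]
cell_a 0.78 [ 458.3 -310.9   -0.7]
cell_a 0.52 [670.4  92.9 272.7]
```

View pics/t4.png

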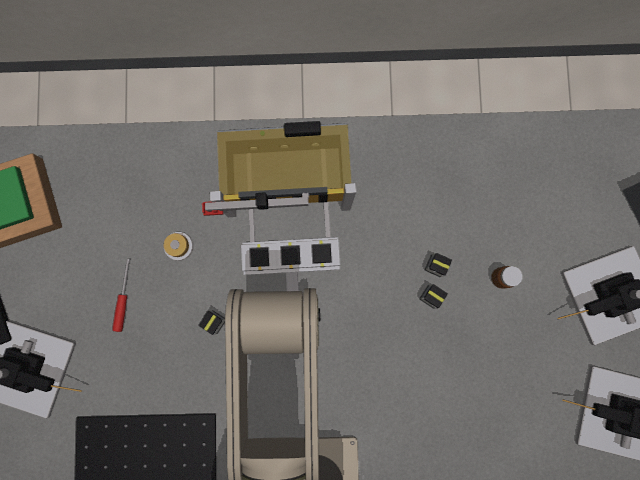

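Top view: the tray is out with its nests at (260,257), (291,255) and (321,253), and the guard is still hooked. One right-hand cell was knocked and now sits at (438,264). I start with the left cell.

```bash
python3 - <<'E'
from h import *
go(404.5,250.5,150,146.9)
E
```

```text
tool delta [  9.9 204.7 126.2] rows>= 6
turn rad 0.607
```

{"method": "play_rows", "body": {
  "increments": [
    [0.9,[2,34,10],0],
    [0.9,[2,34,10],0],
    [0.9,[2,34,15],0],
    [0.9,[2,34,15],0],
    [0.9,[1,34,15],0],
    [0.9,[1,35,15],0],
    [1,[0,0,15],0.11],
    [1,[0,0,15],0.11],
    [1,[0,0,10],0.11],
    [1,[0,0,5],0.11],
    [1,[0,0,0],0.11],
    [1,[0,0,0],0.06]
  ]
}}

```text
time: 17.22
tool_pos: [404.0, 250.7, 150.6]
tcp_rot: [-179.9, -0.0, 146.4]
ft_force: [0.7, -0.2, -0.1]
finger_gap: 85.4
grip_force: 0.0
```

```bash
cat >> h.py <<'E'
def stripe(s,x,y,z=72,r=60):
    u,v=proj((x,y,z),s); im=s["color"].astype(int); yy,xx=np.mgrid[:480,:640]
    m=(im[...,0]>140)&(im[...,1]>120)&(im[...,2]<100)
    ys,xs=np.nonzero(m); P=np.array([ray(a,b,z,s)[:2] for a,b in zip(xs,ys)]) if len(xs) else np.zeros((0,2))
    P=P[np.hypot(*(P-[x,y]).T)<r] if len(P) else P
    if len(P)<10: print("no stripe",len(P)); return
    c,(w1,h1),a=cv2.minAreaRect(P.astype(np.float32)); e,V=np.linalg.eigh(np.cov((P-P.mean(0)).T)); d=V[:,1]
    print("stripe",np.round(c,1),"size",np.round((w1,h1),1),"ang",(np.degrees(np.arctan2(d[1],d[0]))%180).round(1))
E
python3 - <<'E'
from h import *
st(); s=snapshot("wrist"); stripe(s,404,250); pts(s,["cell_a"]); go(404.5,250.5,32,146.9)
E
```

```text
{'time': np.float64(17.22), 'joint_pos': array([ 25.64,  -9.02, 110.15,  -0.  ,  78.95, -30.74]), 'tool_pos': array([404.03, 250.72, 150.56]), 'tcp_rot': array([-1.7993e+02, -4.0000e-02,  1.4638e+02]), 'ft_force': array([ 0.69, -0.25, -0.09]), 'finger_gap': np.float64(85.4), 'grip_force': np.float64(0.0)}
stripe [407.8 252.1] size [ 8.3 42. ] ang 146.1
cell_a 0.8 [4.077e+02 2.497e+02 1.000e-01]
tool delta [ -0.3  -0.2 119.1] rows>= 3
turn rad -0.004
```

{"method": "play_rows", "body": {
  "increments": [
    [1,[-1.5,1,30],0],
    [1,[0,0,35],0],
    [1,[0,0,30],0],
    [1,[0,0,18],0],
    [1,[0,0,6],0],
    [1,[0,0,0],0],
    [-1,[0,0,0],0],
    [-1,[0,0,0],0],
    [-1,[0,0,0],0],
    [-1,[0,0,0],0],
    [-1,[0,0,0],0],
    [-1,[0,0,0],0]
  ],
  "force": 50
}}

```text
time: 18.32
tool_pos: [407.7, 251.5, 34.1]
tcp_rot: [179.8, 0.1, 146.7]
ft_force: [-0.6, -1.7, 6.9]
finger_gap: 43.7
grip_force: 51.7
```

{"method": "play_rows", "body": {
  "increments": [
    [-1,[0,0,0],0],
    [-1,[0,0,-15],0],
    [-1,[0,0,-30],0],
    [-1,[0,0,-35],0],
    [-1,[0,0,-35],0],
    [-1,[0,0,0],-0.11],
    [-1,[0,0,0],-0.11],
    [-1,[0,0,0],-0.11],
    [-1,[0,0,0],-0.11],
    [-1,[0,0,0],-0.11],
    [-1,[0,0,0],-0.06],
    [-1,[0,0,0],0]
  ]
}}

```text
time: 19.32
tool_pos: [406.3, 250.9, 147.7]
tcp_rot: [180.0, 0.0, -178.2]
ft_force: [0.2, -0.1, -1.1]
finger_gap: 43.2
grip_force: 51.4
```

```bash
python3 - <<'E'
from h import *
st(); s=snapshot("wrist"); save(s,"w5"); pts(s,["nest0","cell_a"]); go(568,130,145,181.7)
E
```

```text
{'time': np.float64(19.32), 'joint_pos': array([ 25.54,  -8.65, 110.13,   0.  ,  78.49, -66.31]), 'tool_pos': array([406.31, 250.88, 147.7 ]), 'tcp_rot': array([ 1.7998e+02,  3.0000e-02, -1.7815e+02]), 'ft_force': array([ 0.21, -0.13, -1.1 ]), 'finger_gap': np.float64(43.22), 'grip_force': np.float64(51.43)}
nest0 0.74 [574.9 -27.7  20.5]
nest0 0.59 [572.   46.5  21.7]
nest0 0.36 [406.9 250.6 109.1]
cell_a 0.69 [405.7 250.8 112.4]
tool delta [-158.4 -125.2    2.5] rows>= 5
turn rad -0.003
```

{"method": "play_rows", "body": {
  "increments": [
    [-1,[-20,-16,0],0],
    [-1,[-30,-24,0],0],
    [-1,[-32,-25,0],0],
    [-1,[-32,-25,0],0],
    [-1,[-28,-23,0],0],
    [-1,[-16,-12,0],0],
    [-1,[0,0,0],0],
    [-1,[0,0,0],0]
  ]
}}

```text
time: 20.13
tool_pos: [568.4, 129.6, 147.0]
tcp_rot: [180.0, -0.0, -178.5]
ft_force: [-0.1, 0.3, -1.6]
finger_gap: 43.1
grip_force: 51.3
```

```bash
python3 - <<'E'
from h import *
st(); s=snapshot("wrist"); save(s,"w6"); pts(s,["nest0","cell_a"]); s2=snapshot("scene"); pts(s2,["nest0"])
E
```

```text
{'time': np.float64(20.13), 'joint_pos': array([ 7.800e+00,  7.990e+00,  9.364e+01,  1.000e-02,  7.841e+01,
       -8.367e+01]), 'tool_pos': array([568.36, 129.56, 146.96]), 'tcp_rot': array([ 1.8000e+02, -4.0000e-02, -1.7853e+02]), 'ft_force': array([-0.06,  0.29, -1.6 ]), 'finger_gap': np.float64(43.06), 'grip_force': np.float64(51.31)}
nest0 0.92 [569.9  52.3  23.3]
nest0 0.64 [570.7 131.2  23.6]
nest0 0.56 [577.3 -25.8  21.2]
cell_a 0.91 [566.9 128.9 113.3]
nest0 0.65 [569.9 131.8  23.5]
```

View pics/w6.png

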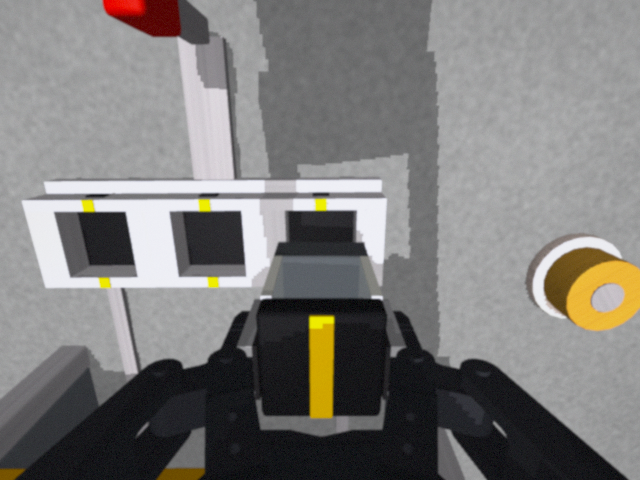

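Wrist view: the cell is held squarely (stripe at (320,365)) with the pocket ahead of it at (320,225), and the other pockets at (100,245) and (210,243). I compute the pocket centres at rim height.

```bash
python3 - <<'E'
from h import *
s=snapshot("wrist"); im=s["color"].astype(int)
print("mid",[ray(u,v,46,s)[:2].round(1) for u,v in((172,210.5),(242,210.5),(178,277.5),(246,277.5))])
print("right",[ray(u,v,46,s)[:2].round(1) for u,v in((55,211),(128,211),(68,277),(136,277))])
print("left",[ray(u,v,46,s)[:2].round(1) for u,v in((286,211),(355,211))])
for z in(46,):
  m=(im[...,0]>190)&(im[...,1]>170)&(im[...,2]<90)
  n,l,stt,c=cv2.connectedComponentsWithStats(m.astype(np.uint8))
  for i in range(1,n):
    if stt[i,4]>40: print(stt[i],ray(*c[i],46,s)[:2].round(1))
stripe(s,568,130,185)
E
```

```text
mid [array([548.3,  28.3]), array([546.8,  76.7]), array([599. ,  27.5]), array([597.5,  77.6])]
right [array([551.1, -52.8]), array([549.5,  -2.2]), array([601. , -53.5]), array([599.5,  -3.4])]
left [array([546.2, 107.1]), array([544.8, 154.9])]
[ 80 201  12  11 114] [546.8 -31. ]
[197 200  11  12 113] [544.4  49.2]
[313 200  11  12 118] [541.9 129.1]
[ 564  264   76   68 3161] [605.6 344.5]
[ 97 278  11  10  96] [604.7 -29.1]
[206 278  10  10  93] [602.4  51. ]
[310 317  24  16 298] [634.1 133.8]
stripe [550.7 115.9] size [81.3 39.7] ang 10.7
```

```bash
python3 - <<'E'
from h import *
s=snapshot("wrist"); st()
for z in(183,185,187): print(z,ray(321,316,z,s)[:2].round(1),ray(320,417,z,s)[:2].round(1), "cap front L/R",ray(259,308,z,s)[:2].round(1),ray(383,308,z,s)[:2].round(1))
t=snapshot("top"); print("top view mid pocket"); im=t["color"].astype(int)
m=(im[...,0]>170)&(im[...,1]>150)&(im[...,2]<100)
n,l,q,c=cv2.connectedComponentsWithStats(m.astype(np.uint8))
for i in range(1,n):
    if 1<q[i,4]<60: print(q[i,4],ray(*c[i],46,t)[:2].round(1))
E
```

```text
{'time': np.float64(20.48), 'joint_pos': array([  7.98,   7.83,  93.76,   0.  ,  78.4 , -83.75]), 'tool_pos': array([567.32, 131.27, 147.46]), 'tcp_rot': array([ 1.8000e+02,  1.0000e-02, -1.7827e+02]), 'ft_force': array([ 0.8 ,  0.14, -0.63]), 'finger_gap': np.float64(43.42), 'grip_force': np.float64(51.31)}
183 [548.1 131.4] [590.9 132.3] cap front L/R [545.7 110.6] [544.4 152. ]
185 [546.9 131.4] [589.  132.3] cap front L/R [544.5 111. ] [543.3 151.5]
187 [545.7 131.3] [587.  132.2] cap front L/R [543.4 111.3] [542.2 151.1]
top view mid pocket
26 [731.3 -76.3]
17 [721.8 195.4]
4 [598.7  48. ]
2 [600.6 -31.6]
35 [ 536.9 -336.8]
6 [543.1 -33.5]
6 [540.9  46.6]
34 [ 456.8 -319.3]
```

{"method": "play_rows", "body": {
  "increments": [
    [-1,[-2,0,20],0],
    [-1,[0,0,25],0],
    [-1,[0,0,12],0],
    [-1,[0,0,6],0],
    [-1,[0,0,3],0],
    [-1,[0,0,3],0],
    [-1,[0,0,3],0],
    [-1,[0,0,0],0],
    [-1,[0,0,0],0]
  ],
  "force": 30
}}

```text
time: 21.28
tool_pos: [570.3, 130.6, 76.0]
tcp_rot: [180.0, 0.1, -178.3]
ft_force: [-1.0, -0.8, -1.6]
finger_gap: 43.2
grip_force: 51.3
```

```bash
python3 - <<'E'
from h import *
st(); s=snapshot("wrist"); save(s,"w7")
E
```

```text
{'time': np.float64(21.28), 'joint_pos': array([  7.88,  12.36,  96.58,  -0.  ,  71.01, -83.79]), 'tool_pos': array([570.31, 130.61,  76.03]), 'tcp_rot': array([ 1.8000e+02,  6.0000e-02, -1.7833e+02]), 'ft_force': array([-0.97, -0.76, -1.62]), 'finger_gap': np.float64(43.2), 'grip_force': np.float64(51.31)}
```

View pics/w7.png

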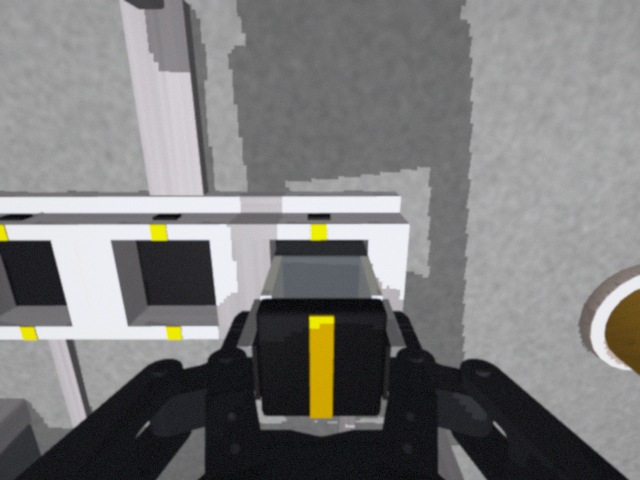

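The cell is entering the pocket, centred at column 320 with the gap visible ahead at (320,247). There is no contact force, so I keep lowering.

{"method": "play_rows", "body": {
  "increments": [
    [-1,[0,0,5],0],
    [-1,[0,0,5],0],
    [-1,[0,0,4],0],
    [-1,[0,0,3],0],
    [-1,[0,0,1],0],
    [-1,[0,0,0],0],
    [-1,[0,0,0],0]
  ]
}}

```text
time: 21.92
tool_pos: [569.9, 130.6, 57.2]
tcp_rot: [-180.0, -0.0, -178.3]
ft_force: [-1.1, -0.9, -0.1]
finger_gap: 43.3
grip_force: 51.4
```

{"method": "play_rows", "body": {
  "increments": [
    [-1,[0,0,1],0],
    [-1,[0,0,0],0],
    [0.4,[0,0,0],0],
    [0.4,[0,0,0],0],
    [0.4,[0,0,0],0],
    [0.4,[0,0,-10],0],
    [0.4,[0,0,-30],0],
    [0.4,[0,0,-40],0],
    [0.4,[0,0,-40],0],
    [0.4,[0,0,-40],0],
    [1,[0,0,0],0]
  ]
}}

```text
time: 22.83
tool_pos: [574.4, 131.2, 228.1]
tcp_rot: [179.9, 0.9, -178.3]
ft_force: [1.5, -1.0, 1.3]
finger_gap: 70.3
grip_force: 0.0
```

```bash
python3 - <<'E'
from h import *
st(); s=snapshot("top"); stripe(s,569,130,94,30); stripe(s,456.5,-313);stripe(s,536,-330)
s=snapshot("scene"); pts(s,["cell_a","nest0"],k=5); s=snapshot("wrist"); stripe(s,569,130,94,30);pts(s,["cell_a"]) 
go(457.5,-312.5,210,144.3)
E
```

```text
{'time': np.float64(22.83), 'joint_pos': array([  7.89,   5.02,  88.24,  -0.  ,  85.85, -83.79]), 'tool_pos': array([574.43, 131.25, 228.1 ]), 'tcp_rot': array([ 179.9 ,    0.89, -178.32]), 'ft_force': array([ 1.48, -0.98,  1.33]), 'finger_gap': np.float64(70.29), 'grip_force': np.float64(0.0)}
no stripe 0
stripe [ 456.3 -314.4] size [40.1  6.3] ang 54.4
stripe [ 535.8 -330.7] size [40.   6.9] ang 64.3
cell_a 0.64 [ 457.5 -310.2   -0.7]
cell_a 0.63 [569.2 128.6  22. ]
cell_a 0.56 [ 537.8 -330.9   -3. ]
cell_a 0.25 [569.8 131.   22.6]
nest0 0.6 [568.3 130.6  21.3]
stripe [570.3 130.7] size [42.6  8.5] ang 1.5
cell_a 0.97 [570.  132.1  20. ]
tool delta [ 124.1 -439.5    5. ] rows>= 11
turn rad 0.652
```

Cell one is seated in nest0 (z ≈ 22, stripe at 1.5°). Next is the cell at (457,-313).

{"method": "play_rows", "body": {
  "increments": [
    [1,[10,-36,0],0],
    [1,[10,-36,0],0],
    [1,[10,-36,0],0],
    [1,[10,-36,0],0],
    [1,[10,-36,0],0],
    [1,[10,-36,0],0],
    [1,[10,-36,0],0],
    [1,[10,-36,0],0],
    [1,[10,-36,0],0],
    [1,[10,-36,0],0],
    [1,[10,-36,0],0],
    [1,[10,-36,10],0]
  ]
}}

```text
time: 24.13
tool_pos: [462.0, -306.6, 206.7]
tcp_rot: [-180.0, 0.0, -178.3]
ft_force: [1.1, -0.8, 1.6]
finger_gap: 85.5
grip_force: 0.0
```

{"method": "play_rows", "body": {
  "increments": [
    [1,[4,-7,15],0.11],
    [1,[0,0,15],0.11],
    [1,[0,0,10],0.11],
    [1,[0,0,10],0.11],
    [1,[0,0,5],0.11],
    [1,[0,0,0],0.1],
    [1,[0,0,0],0]
  ]
}}

```text
time: 24.72
tool_pos: [457.4, -310.9, 148.8]
tcp_rot: [180.0, -0.3, 144.2]
ft_force: [-0.5, -0.0, -0.2]
finger_gap: 85.6
grip_force: 0.0
```

```bash
python3 - <<'E'
from h import *
st(); s=snapshot("wrist"); stripe(s,457,-312,72,35); stripe(s,537,-330,72,35); go(457.5,-312.5,34,144.3)
E
```

```text
{'time': np.float64(24.72), 'joint_pos': array([-39.51,   3.58,  98.16,  -0.  ,  78.52, -93.67]), 'tool_pos': array([ 457.44, -310.91,  148.85]), 'tcp_rot': array([179.98,  -0.25, 144.15]), 'ft_force': array([-0.49, -0.04, -0.17]), 'finger_gap': np.float64(85.64), 'grip_force': np.float64(0.0)}
stripe [ 458.9 -311.6] size [42.3  8.3] ang 54.2
stripe [ 539.1 -327.7] size [42.3  8.2] ang 64.2
tool delta [ -0.8  -1.3 115.6] rows>= 3
turn rad 0.004
```

{"method": "play_rows", "body": {
  "increments": [
    [1,[-1.5,0,30],0],
    [1,[0,0,35],0],
    [1,[0,0,30],0],
    [1,[0,0,15],0],
    [1,[0,0,6],0],
    [1,[0,0,0],0],
    [-1,[0,0,0],0],
    [-1,[0,0,0],0],
    [-1,[0,0,0],0],
    [-1,[0,0,0],0],
    [-1,[0,0,0],0],
    [-1,[0,0,0],0]
  ],
  "force": 50
}}

```text
time: 25.77
tool_pos: [461.1, -313.7, 37.2]
tcp_rot: [-180.0, 0.2, 144.4]
ft_force: [0.7, -0.1, 6.5]
finger_gap: 43.5
grip_force: 51.3
```

{"method": "play_rows", "body": {
  "increments": [
    [-1,[0,0,0],0],
    [-1,[0,0,0],0],
    [-1,[0,0,-15],0],
    [-1,[0,0,-30],0],
    [-1,[0,0,-35],0],
    [-1,[0,0,-35],0],
    [-1,[0,0,0],0.11],
    [-1,[0,0,0],0.11],
    [-1,[0,0,0],0.11],
    [-1,[0,0,0],0.11],
    [-1,[0,0,0],0.11],
    [-1,[0,0,0],0.11]
  ]
}}

```text
time: 26.77
tool_pos: [459.9, -312.7, 150.6]
tcp_rot: [180.0, 0.0, 106.3]
ft_force: [-0.9, -0.4, -2.0]
finger_gap: 43.3
grip_force: 51.4
```

```bash
python3 - <<'E'
from h import *
st(); go(570,50.5,150,91.7)
E
```

```text
{'time': np.float64(26.77), 'joint_pos': array([-39.49,   3.69,  97.84,   0.  ,  78.44, -55.81]), 'tool_pos': array([ 459.95, -312.69,  150.62]), 'tcp_rot': array([1.7999e+02, 2.0000e-02, 1.0632e+02]), 'ft_force': array([-0.92, -0.44, -2.02]), 'finger_gap': np.float64(43.32), 'grip_force': np.float64(51.39)}
tool delta [317.6 207.7   0.6] rows>= 10
turn rad 0.255
```

{"method": "play_rows", "body": {
  "increments": [
    [-1,[0,0,0],0.1],
    [-1,[0,0,0],0.1],
    [-1,[0,0,0],0.055],
    [-1,[25,9,0],0],
    [-1,[36,12,0],0],
    [-1,[36,12,0],0],
    [-1,[36,12,0],0],
    [-1,[36,12,0],0],
    [-1,[36,12,0],0],
    [-1,[36,12,0],0],
    [-1,[36,12,0],0],
    [-1,[36,12,0],0]
  ]
}}

```text
time: 27.77
tool_pos: [554.2, 5.6, 150.8]
tcp_rot: [180.0, 0.0, 92.0]
ft_force: [0.8, -0.9, -0.8]
finger_gap: 43.6
grip_force: 51.3
```

{"method": "play_rows", "body": {
  "increments": [
    [-1,[30,10,0],0],
    [-1,[17,6,0],0],
    [-1,[0,0,0],0],
    [-1,[0,0,0],0]
  ]
}}

```text
time: 28.1
tool_pos: [568.2, 52.2, 150.4]
tcp_rot: [-180.0, 0.0, 92.2]
ft_force: [0.0, -0.1, -1.1]
finger_gap: 43.4
grip_force: 51.3
```

```bash
python3 - <<'E'
from h import *
st(); go(570.5,50.5,90,91.7)
s=snapshot("wrist"); save(s,"w8"); T=s["tool"] if "tool" in s else None
pts(s,["nest0","cell_a"])
z=sense()["tool_pos"][2]+72-35.6
im=s["color"].astype(int)
m=(im[...,0]>150)&(im[...,1]>130)&(im[...,2]<90)
n,l,q,c=cv2.connectedComponentsWithStats(m.astype(np.uint8))
for i in range(1,n):
    if q[i,4]>30: print(q[i],"z46",ray(*c[i],46,s)[:2].round(1),"z",z.round(0),ray(*c[i],z,s)[:2].round(1))
E
```

```text
{'time': np.float64(28.1), 'joint_pos': array([ 1.100e-01,  5.930e+00,  9.550e+01, -2.000e-02,  7.857e+01,
       -2.040e+00]), 'tool_pos': array([568.23,  52.18, 150.39]), 'tcp_rot': array([-1.800e+02,  2.000e-02,  9.215e+01]), 'ft_force': array([ 0.04, -0.1 , -1.12]), 'finger_gap': np.float64(43.35), 'grip_force': np.float64(51.28)}
tool delta [-1.7  2.2 60.4] rows>= 2
turn rad 0.008
nest0 0.66 [571.6  49.2  21. ]
cell_a 0.74 [569.8  54.2 117.8]
cell_a 0.66 [572.3 130.7  20.6]
[ 278  120  100   18 1588] z46 [570.8 129.8] z 187.0 [568.2 133.1]
[364 240   8  10  61] z46 [603.5  51.5] z 187.0 [582.3  99.4]
[ 261  348  121   21 2421] z46 [573.4 -47.9] z 187.0 [569.3  56.7]
```

View pics/w8.png

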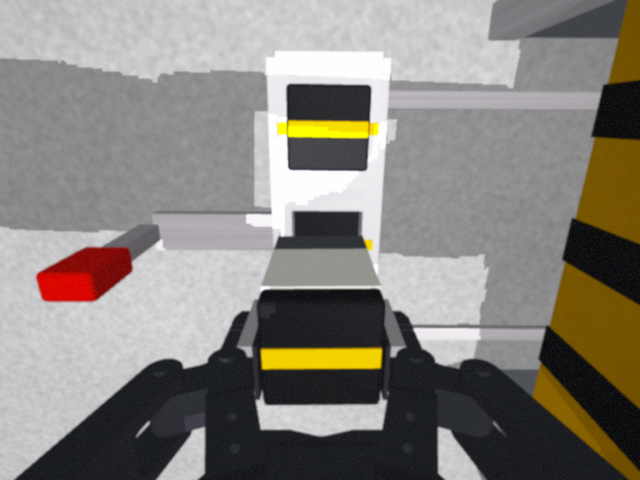

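Wrist view: cell one sits in its nest at (328,128). The held cell (stripe row 358) sits about 4 mm toward tool +x, so I shift -5.5 mm in tool x and +3.7 mm in tool y, then re-measure lower.

{"method": "play_rows", "body": {
  "increments": [
    [-1,[-5.5,3.7,10],0.007],
    [-1,[0,0,25],0],
    [-1,[0,0,15],0],
    [-1,[0,0,10],0],
    [-1,[0,0,0],0],
    [-1,[0,0,0],0]
  ]
}}

```text
time: 28.75
tool_pos: [571.7, 45.1, 89.6]
tcp_rot: [-179.9, 0.0, 91.5]
ft_force: [0.2, -0.9, -0.7]
finger_gap: 43.3
grip_force: 51.3
```

```bash
python3 - <<'E'
from h import *
st()
s=snapshot("wrist"); save(s,"w9")
z=sense()["tool_pos"][2]+72-35.6
im=s["color"].astype(int)
m=(im[...,0]>150)&(im[...,1]>130)&(im[...,2]<90)
n,l,q,c=cv2.connectedComponentsWithStats(m.astype(np.uint8))
for i in range(1,n):
    if q[i,4]>30: print(q[i],"z46",ray(*c[i],46,s)[:2].round(1),"z94",ray(*c[i],94,s)[:2].round(1),"z",z.round(0),ray(*c[i],z,s)[:2].round(1))
E
```

```text
{'time': np.float64(28.75), 'joint_pos': array([-6.000e-01,  9.890e+00,  9.785e+01, -1.000e-02,  7.235e+01,
       -2.140e+00]), 'tool_pos': array([571.68,  45.14,  89.64]), 'tcp_rot': array([-179.91,    0.  ,   91.54]), 'ft_force': array([ 0.17, -0.91, -0.67]), 'finger_gap': np.float64(43.28), 'grip_force': np.float64(51.29)}
[ 261  101  118   24 2709] z46 [569.8 131.9] z94 [570.1 131. ] z 127.0 [570.2 130.5]
[255 108   6  17  77] z46 [539.4 129.1] z94 [547.5 129. ] z 127.0 [553.1 128.9]
[380 108  10  16 158] z46 [601.3 131.1] z94 [593.4 130.5] z 127.0 [588. 130.]
[264 262   5  11  41] z46 [541.7  50.3] z94 [549.2  70.5] z 127.0 [554.4  84.5]
[372 262  10  13  97] z46 [604.   51.4] z94 [595.5  71.3] z 127.0 [589.5  85.1]
[ 261  349  120   20 2228] z46 [574.4  -9.7] z94 [573.4  26. ] z 127.0 [572.8  50.6]
```

View pics/w9.png

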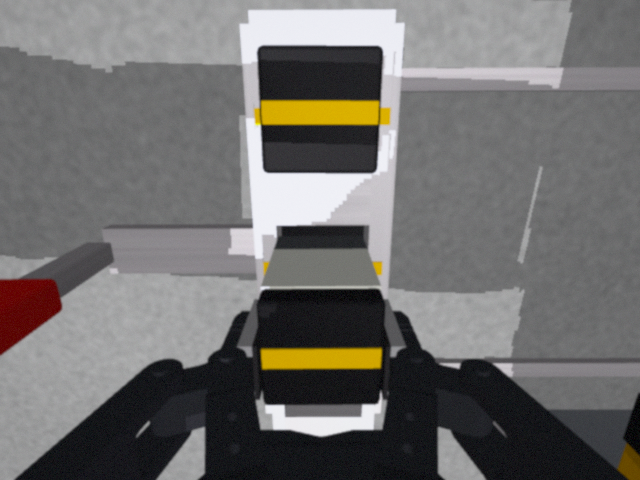

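The held cell measures (572.8, 50.6) against a pocket centre of (572.9, 50.9), so it is aligned. I lower and release it.

{"method": "play_rows", "body": {
  "increments": [
    [-1,[0,0,6],0],
    [-1,[0,0,6],0],
    [-1,[0,0,6],0],
    [-1,[0,0,6],0],
    [-1,[0,0,4],0],
    [-1,[0,0,3],0],
    [-1,[0,0,0],0],
    [-1,[0,0,0],0]
  ]
}}

```text
time: 29.47
tool_pos: [572.3, 45.9, 59.3]
tcp_rot: [180.0, 0.0, 91.6]
ft_force: [0.8, 0.5, 0.1]
finger_gap: 43.3
grip_force: 51.3
```

{"method": "play_rows", "body": {
  "increments": [
    [-1,[0,0,1],0],
    [-1,[0,0,0],0],
    [-1,[0,0,0],0]
  ]
}}

```text
time: 29.72
tool_pos: [573.0, 46.0, 59.2]
tcp_rot: [179.9, -0.0, 91.6]
ft_force: [0.1, 0.4, 4.2]
finger_gap: 43.1
grip_force: 51.9
```

Contact with the floor. Release, rise and check.

{"method": "play_rows", "body": {
  "increments": [
    [0.4,[0,0,0],0],
    [0.4,[0,0,0],0],
    [0.4,[0,0,0],0],
    [0.4,[0,0,-10],0],
    [0.4,[0,0,-30],0],
    [0.4,[0,0,-40],0],
    [0.4,[0,0,-40],0],
    [0.4,[0,0,-40],0],
    [1,[0,0,0],0]
  ]
}}

```text
time: 30.47
tool_pos: [576.6, 45.9, 229.6]
tcp_rot: [179.1, 0.0, 91.6]
ft_force: [0.5, -0.1, 1.9]
finger_gap: 70.3
grip_force: 0.0
```

```bash
python3 - <<'E'
from h import *
st(); s=snapshot("wrist"); stripe(s,572.9,50.7,94,32); pts(s,["cell_a"])
s=snapshot("scene");pts(s,["cell_a"])
s=snapshot("top"); stripe(s,536,-330)
go(538,-329,200,154.4)
E
```

```text
{'time': np.float64(30.47), 'joint_pos': array([-0.53,  3.35, 89.83, -0.  , 85.96, -2.14]), 'tool_pos': array([576.56,  45.9 , 229.57]), 'tcp_rot': array([1.7915e+02, 3.0000e-02, 9.1610e+01]), 'ft_force': array([ 0.49, -0.15,  1.9 ]), 'finger_gap': np.float64(70.29), 'grip_force': np.float64(0.0)}
stripe [574.8  54.8] size [55.3 18.8] ang 5.0
cell_a 0.95 [571.4 130.4  20.4]
cell_a 0.84 [571.3  49.9  25.6]
cell_a 0.83 [ 537.6 -326.1   -0.6]
cell_a 0.55 [568.1 126.1  21.9]
stripe [ 535.8 -330.7] size [40.   6.9] ang 64.3
tool delta [-373.8  -43.6   16.9] rows>= 10
turn rad -1.096
```

{"method": "play_rows", "body": {
  "increments": [
    [1,[-37,-4,0],0],
    [1,[-37,-4,0],0],
    [1,[-37,-4,0],0],
    [1,[-37,-4,0],0],
    [1,[-37,-4,0],0],
    [1,[-37,-4,0],0],
    [1,[-37,-4,0],0],
    [1,[-38,-5,0],0],
    [1,[-38,-5,0],0],
    [1,[-38,-5,0],0],
    [1,[0,0,10],-0.11],
    [1,[0,0,15],-0.11]
  ]
}}

```text
time: 31.72
tool_pos: [538.7, -330.9, 192.4]
tcp_rot: [-180.0, -0.0, 104.3]
ft_force: [0.4, 0.4, -0.4]
finger_gap: 85.3
grip_force: 0.0
```

{"method": "play_rows", "body": {
  "increments": [
    [1,[0,0,15],-0.11],
    [1,[0,0,15],-0.11],
    [1,[0,0,10],-0.11],
    [1,[0,0,10],-0.11],
    [1,[0,0,0],-0.11],
    [1,[0,0,0],-0.11],
    [1,[0,0,0],-0.11],
    [1,[0,0,0],-0.106],
    [1,[0,0,0],0]
  ]
}}

```text
time: 32.47
tool_pos: [538.5, -327.3, 141.0]
tcp_rot: [180.0, -0.2, 154.7]
ft_force: [0.1, 0.5, 0.1]
finger_gap: 85.4
grip_force: 0.0
```

```bash
python3 - <<'E'
from h import *
st(); s=snapshot("wrist"); stripe(s,538,-329,72,35); go(538.5,-329,36,154.4)
s=snapshot("scene"); stripe(s,571.5,51,94,25); stripe(s,570,130.7,94,25)
s=snapshot("top"); stripe(s,571.5,51,94,25); stripe(s,570,130.7,94,25)
E
```

```text
{'time': np.float64(32.47), 'joint_pos': array([ -35.95,   15.5 ,   85.72,    0.  ,   79.01, -100.64]), 'tool_pos': array([ 538.46, -327.3 ,  140.95]), 'tcp_rot': array([179.96,  -0.22, 154.69]), 'ft_force': array([0.11, 0.46, 0.08]), 'finger_gap': np.float64(85.41), 'grip_force': np.float64(0.0)}
stripe [ 538.9 -328. ] size [42.3  8.7] ang 64.2
tool delta [ -1.   -1.5 105.2] rows>= 3
turn rad -0.002
no stripe 0
stripe [582.3 136.5] size [20.7 10.8] ang 28.8
stripe [572.5  47.3] size [ 5.  44.8] ang 0.4
stripe [572.1 128.7] size [ 9.3 44.7] ang 177.8
```

{"method": "play_rows", "body": {
  "increments": [
    [1,[0,-1,30],0],
    [1,[0,0,30],0],
    [1,[0,0,25],0],
    [1,[0,0,14],0],
    [1,[0,0,6],0],
    [1,[0,0,0],0],
    [-1,[0,0,0],0],
    [-1,[0,0,0],0],
    [-1,[0,0,0],0],
    [-1,[0,0,0],0],
    [-1,[0,0,0],0],
    [-1,[0,0,0],0]
  ]
}}

```text
time: 33.62
tool_pos: [540.5, -329.8, 40.4]
tcp_rot: [-180.0, 0.2, 154.4]
ft_force: [0.9, 1.0, 6.3]
finger_gap: 43.5
grip_force: 52.0
```

{"method": "play_rows", "body": {
  "increments": [
    [-1,[0,0,0],0],
    [-1,[0,0,0],0],
    [-1,[0,0,-15],0],
    [-1,[0,0,-30],0],
    [-1,[0,0,-35],0],
    [-1,[0,0,-35],0],
    [-1,[0,0,0],0.12],
    [-1,[0,0,0],0.12],
    [-1,[0,0,0],0.12],
    [-1,[0,0,0],0.12],
    [-1,[0,0,0],0.12],
    [-1,[0,0,0],0.12]
  ]
}}

```text
time: 34.62
tool_pos: [538.9, -328.9, 153.2]
tcp_rot: [-180.0, -0.0, 112.8]
ft_force: [0.0, -0.7, -2.1]
finger_gap: 43.1
grip_force: 51.4
```

{"method": "play_rows", "body": {
  "increments": [
    [-1,[0,0,0],0.12],
    [-1,[0,0,0],0.12],
    [-1,[0,0,0],0.12],
    [-1,[0,0,0],0.02],
    [-1,[0,0,0],0]
  ]
}}

```text
time: 35.03
tool_pos: [539.0, -329.0, 153.2]
tcp_rot: [-180.0, -0.0, 91.5]
ft_force: [-0.6, 0.3, -1.6]
finger_gap: 43.2
grip_force: 51.4
```

```bash
python3 - <<'E'
from h import *
st(); go(575,-30,150,91.7)
E
```

```text
{'time': np.float64(35.03), 'joint_pos': array([-36.05,  14.95,  85.05,  -0.  ,  80.02, -37.52]), 'tool_pos': array([ 539.02, -329.  ,  153.24]), 'tcp_rot': array([-1.7999e+02, -1.0000e-02,  9.1480e+01]), 'ft_force': array([-0.55,  0.32, -1.59]), 'finger_gap': np.float64(43.19), 'grip_force': np.float64(51.36)}
tool delta [298.   43.7   3.3] rows>= 8
turn rad -0.004
```

{"method": "play_rows", "body": {
  "increments": [
    [-1,[22,3,0],0],
    [-1,[36,5,0],0],
    [-1,[36,5,0],0],
    [-1,[36,5,0],0],
    [-1,[36,5,0],0],
    [-1,[36,5,0],0],
    [-1,[36,5,0],0],
    [-1,[36,6,0],0],
    [-1,[20,4,0],0],
    [-1,[0,0,0],0],
    [-1,[0,0,0],0]
  ]
}}

```text
time: 35.95
tool_pos: [575.1, -32.9, 153.4]
tcp_rot: [180.0, 0.0, 91.7]
ft_force: [0.2, -0.4, -2.3]
finger_gap: 43.7
grip_force: 51.6
```

{"method": "play_rows", "body": {
  "increments": [
    [-1,[0,0,20],0],
    [-1,[0,0,20],0],
    [-1,[0,0,15],0],
    [-1,[0,0,0],0],
    [-1,[0,0,0],0]
  ]
}}

```text
time: 36.37
tool_pos: [574.1, -35.1, 97.4]
tcp_rot: [-179.9, -0.0, 91.4]
ft_force: [0.3, 0.3, -1.1]
finger_gap: 43.1
grip_force: 51.4
```

```bash
python3 - <<'E'
from h import *
st()
s=snapshot("wrist"); save(s,"w10")
z=sense()["tool_pos"][2]+72-38.2
im=s["color"].astype(int)
m=(im[...,0]>150)&(im[...,1]>130)&(im[...,2]<90)
n,l,q,c=cv2.connectedComponentsWithStats(m.astype(np.uint8))
for i in range(1,n):
    if q[i,4]>30: print(q[i],"z46",ray(*c[i],46,s)[:2].round(1),"z94",ray(*c[i],94,s)[:2].round(1),"z",z.round(0),ray(*c[i],z,s)[:2].round(1))
E
```

```text
{'time': np.float64(36.37), 'joint_pos': array([-8.600e+00,  9.690e+00,  9.719e+01, -2.000e-02,  7.325e+01,
       -9.980e+00]), 'tool_pos': array([574.1 , -35.13,  97.44]), 'tcp_rot': array([-1.7986e+02, -1.0000e-02,  9.1380e+01]), 'ft_force': array([ 0.3 ,  0.27, -1.14]), 'finger_gap': np.float64(43.14), 'grip_force': np.float64(51.45)}
[ 261  103  118   24 2625] z46 [572.5  50.5] z94 [572.8  49.9] z 133.0 [573.   49.5]
[379 108  12  16 163] z46 [605.2  51.1] z94 [597.3  50.4] z 133.0 [591.   49.9]
[371 256  12  13 130] z46 [607.4 -28.7] z94 [599.   -9.6] z 133.0 [592.3   5.7]
[ 263  344  117   19 2183] z46 [576.  -91.8] z94 [575.4 -57.2] z 133.0 [574.9 -29.3]
```

View pics/w10.png

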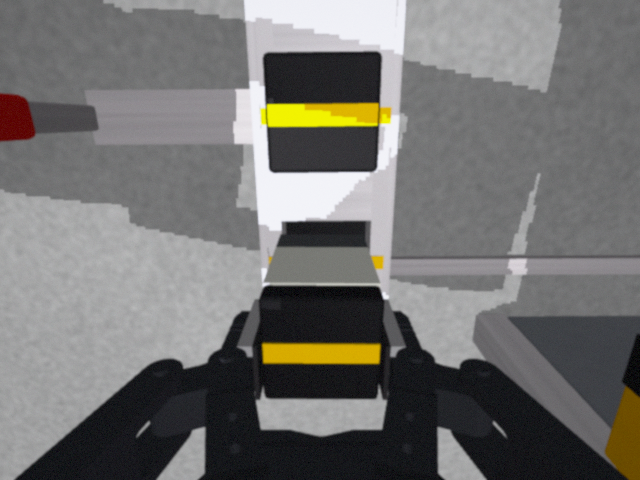

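Held cell at (574.9, -29.3) against an expected nest2 centre of (575.2, -29.5), so it is aligned. I lower it.

{"method": "play_rows", "body": {
  "increments": [
    [-1,[0,0,8],0],
    [-1,[0,0,8],0],
    [-1,[0,0,6],0],
    [-1,[0,0,6],0],
    [-1,[0,0,4],0],
    [-1,[0,0,3],0],
    [-1,[0,0,0],0],
    [-1,[0,0,0],0]
  ]
}}

```text
time: 37.08
tool_pos: [575.2, -34.1, 63.3]
tcp_rot: [180.0, 0.0, 91.4]
ft_force: [0.2, -0.2, -1.5]
finger_gap: 43.4
grip_force: 51.6
```

{"method": "play_rows", "body": {
  "increments": [
    [-1,[0,0,1],0],
    [-1,[0,0,0],0],
    [-1,[0,0,0],0]
  ]
}}

```text
time: 37.33
tool_pos: [575.3, -34.1, 62.5]
tcp_rot: [180.0, 0.0, 91.4]
ft_force: [0.9, -0.0, -2.2]
finger_gap: 43.3
grip_force: 51.7
```

{"method": "play_rows", "body": {
  "increments": [
    [-1,[0,0,1],0],
    [-1,[0,0,1],0],
    [-1,[0,0,0],0],
    [-1,[0,0,0],0]
  ]
}}

```text
time: 37.67
tool_pos: [576.8, -34.1, 62.4]
tcp_rot: [179.8, 0.0, 91.4]
ft_force: [-0.6, 1.7, 8.7]
finger_gap: 43.5
grip_force: 52.8
```

{"method": "play_rows", "body": {
  "increments": [
    [-1,[0,0,0.7],0],
    [-1,[0,0,0],0],
    [-1,[0,0,0],0]
  ]
}}

```text
time: 37.92
tool_pos: [577.3, -34.1, 62.4]
tcp_rot: [179.7, 0.0, 91.4]
ft_force: [-0.6, 2.7, 11.5]
finger_gap: 43.5
grip_force: 53.2
```

{"method": "play_rows", "body": {
  "increments": [
    [-1,[0,0,-2],0],
    [0.4,[0,0,0],0],
    [0.4,[0,0,0],0],
    [0.4,[0,0,0],0],
    [0.4,[0,0,-10],0],
    [0.4,[0,0,-30],0],
    [0.4,[0,0,-40],0],
    [0.4,[0,0,-30],0],
    [0.4,[0,0,0],-0.12],
    [0.4,[0,0,0],-0.12],
    [0.4,[0,0,0],-0.12],
    [0.4,[0,0,0],-0.12]
  ]
}}

```text
time: 38.92
tool_pos: [575.2, -34.1, 172.6]
tcp_rot: [180.0, 0.0, 119.2]
ft_force: [-0.7, 0.7, -0.5]
finger_gap: 59.9
grip_force: 0.0
```

{"method": "play_rows", "body": {
  "increments": [
    [0.6,[0,0,0],-0.12],
    [0.6,[0,0,0],-0.12],
    [0.6,[0,0,0],-0.12],
    [0.6,[0,0,0],-0.12],
    [0.6,[0,0,0],-0.12],
    [0.6,[0,0,0],-0.12],
    [0.6,[0,0,0],-0.12],
    [0.6,[0,0,0],-0.12],
    [0.6,[0,0,0],-0.12],
    [0.6,[0,0,0],-0.02],
    [0.6,[0,0,0],0]
  ]
}}

```text
time: 39.83
tool_pos: [575.1, -34.1, 172.1]
tcp_rot: [-180.0, 0.0, -178.2]
ft_force: [0.4, 0.6, 0.1]
finger_gap: 68.0
grip_force: 0.0
```

```bash
python3 - <<'E'
from h import *
st(); s=snapshot("wrist"); save(s,"w11"); pts(s,["tray_handle","cell_a"]);
s=snapshot("top"); pts(s,["tray_handle","cell_a"]); [stripe(s,x,y,94,25) for x,y in((570,130.7),(572.5,50),(575,-29.5))]
s=snapshot("scene");pts(s,["tray_handle","cell_a","bar_handle"])
go(421,46.5,160,181.7)
E
```

```text
{'time': np.float64(39.83), 'joint_pos': array([  -8.49,    5.77,   93.34,   -0.  ,   80.87, -100.29]), 'tool_pos': array([575.14, -34.15, 172.06]), 'tcp_rot': array([-1.7999e+02,  1.0000e-02, -1.7821e+02]), 'ft_force': array([0.37, 0.64, 0.13]), 'finger_gap': np.float64(68.02), 'grip_force': np.float64(0.0)}
tray_handle 0.57 [435.2  45.4  96.1]
cell_a 0.81 [575.5  50.8  27.2]
cell_a 0.67 [575.3 -29.6  26.2]
cell_a 0.63 [575.5 129.7  20.2]
tray_handle 0.61 [436.7  43.8 100.1]
cell_a 0.76 [569.4 126.2  23.1]
cell_a 0.57 [571.6  48.4  24.6]
cell_a 0.41 [572.8 -30.5  21.9]
stripe [573.3 129.2] size [ 5.  42.3] ang 0.0
no stripe 0
no stripe 0
tray_handle 0.48 [434.9  42.9 100.7]
cell_a 0.59 [571.7 126.3  21.5]
bar_handle 0.72 [669.9  96.5 274.1]
tool delta [151.3  85.6  11.6] rows>= 5
turn rad 0.003
```

View pics/w11.png

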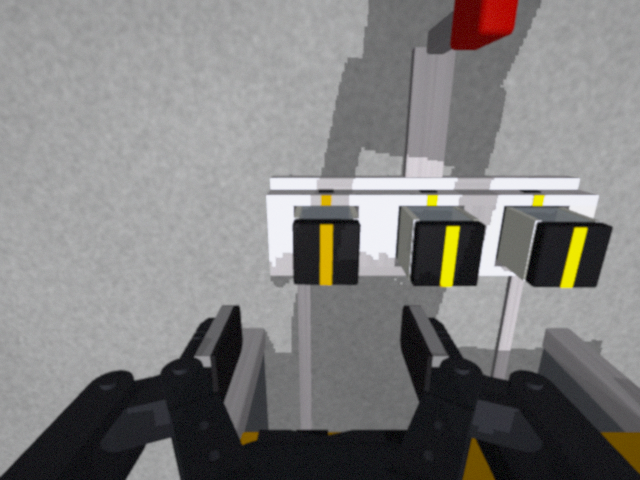

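Wrist view: all three cells stand in their nests with stripes along the light path, at (326,252), (448,254) and (572,257). The tray handle is at (485,20). I go and grip it.

{"method": "play_rows", "body": {
  "increments": [
    [0.6,[30,16,0],0],
    [0.6,[30,16,0],0],
    [0.6,[30,16,0],0],
    [0.6,[30,16,0],0],
    [0.6,[29,15,0],0],
    [0.6,[0,0,20],0],
    [0.6,[0,0,30],0],
    [0.6,[0,0,25],0],
    [0.6,[0,0,12],0],
    [0.6,[0,0,0],0]
  ]
}}

```text
time: 41.17
tool_pos: [420.9, 40.0, 81.4]
tcp_rot: [180.0, -0.3, -178.1]
ft_force: [-0.8, -0.8, -0.3]
finger_gap: 67.9
grip_force: 0.0
```

{"method": "play_rows", "body": {
  "increments": [
    [-1,[0,0,0],0],
    [-1,[0,0,0],0],
    [-1,[0,0,0],0],
    [-1,[0,0,0],0],
    [-1,[0,0,0],0],
    [-1,[0,0,0],0],
    [-1,[0,0,0],0],
    [-1,[3,0,0],0],
    [-1,[0,0,0],0],
    [-1,[0,0,0],0]
  ]
}}

```text
time: 42.0
tool_pos: [421.9, 44.5, 86.7]
tcp_rot: [179.5, 0.2, -178.0]
ft_force: [-2.0, 27.8, 8.0]
finger_gap: 17.0
grip_force: 50.4
```

{"method": "play_rows", "body": {
  "increments": [
    [-1,[0,3,0],0],
    [-1,[0,2,0],0],
    [-1,[0,0,0],0],
    [-1,[0,0,0],0]
  ]
}}

```text
time: 42.33
tool_pos: [422.0, 44.8, 86.7]
tcp_rot: [-180.0, 0.2, -178.1]
ft_force: [-1.3, -0.5, 6.1]
finger_gap: 17.4
grip_force: 51.0
```

{"method": "play_rows", "body": {
  "increments": [
    [-1,[-4,0,0],0],
    [-1,[-8,0,0],0],
    [-1,[-12,0,0],0],
    [-1,[-16,0,0],0],
    [-1,[-18,0,0],0],
    [-1,[-18,0,0],0],
    [-1,[-18,0,0],0],
    [-1,[-18,0,0],0],
    [-1,[-18,0,0],0],
    [-1,[-16,0,0],0],
    [-1,[-12,0,0],0],
    [-1,[-8,0,0],0]
  ]
}}

```text
time: 43.33
tool_pos: [588.9, 50.0, 86.7]
tcp_rot: [-180.0, 0.2, -178.1]
ft_force: [-0.9, -1.9, 8.8]
finger_gap: 17.3
grip_force: 51.3
```

{"method": "play_rows", "body": {
  "increments": [
    [-1,[-6,0,0],0],
    [-1,[-4,0,0],0],
    [-1,[-3,0,0],0],
    [-1,[0,0,0],0],
    [-1,[0,0,0],0]
  ]
}}

```text
time: 43.75
tool_pos: [601.3, 50.4, 86.8]
tcp_rot: [-180.0, 0.2, -178.1]
ft_force: [1.2, -2.2, 4.5]
finger_gap: 17.5
grip_force: 50.8
```

{"method": "play_rows", "body": {
  "increments": [
    [-1,[-2,0,0],0],
    [-1,[-2,0,0],0],
    [-1,[0,0,0],0],
    [-1,[0,0,0],0]
  ]
}}

```text
time: 44.08
tool_pos: [605.0, 50.5, 86.8]
tcp_rot: [-180.0, 0.2, -178.1]
ft_force: [1.3, -2.3, 5.7]
finger_gap: 17.2
grip_force: 50.8
```

{"method": "play_rows", "body": {
  "increments": [
    [-1,[-2,0,0],0],
    [-1,[-1,0,0],0],
    [-1,[0,0,0],0],
    [-1,[0,0,0],0]
  ]
}}

```text
time: 44.42
tool_pos: [605.3, 50.5, 86.7]
tcp_rot: [-180.0, -0.1, -178.1]
ft_force: [-16.8, -3.3, 17.7]
finger_gap: 17.8
grip_force: 52.7
```

The tray has hit its home stop. I release, rise, check, and go back to the bar handle.

{"method": "play_rows", "body": {
  "increments": [
    [-1,[2.5,0,0],0],
    [-1,[0,0,0],0],
    [0.6,[0,0,0],0],
    [0.6,[0,0,0],0],
    [0.6,[0,0,0],0],
    [0.6,[0,0,-15],0],
    [0.6,[0,0,-35],0],
    [0.6,[0,0,-40],0],
    [0.6,[0,0,-40],0],
    [0.6,[0,0,-40],0],
    [0.6,[0,0,-40],0],
    [0.6,[0,0,-38],0]
  ]
}}

```text
time: 45.42
tool_pos: [603.5, 51.0, 334.8]
tcp_rot: [180.0, 0.0, -178.1]
ft_force: [0.9, -0.4, 0.3]
finger_gap: 68.2
grip_force: 0.0
```

```bash
python3 - <<'E'
from h import *
st(); s=snapshot("wrist"); pts(s,["tray_handle","cell_a","bar_handle"])
s=snapshot("top"); save(s,"t12"); pts(s,["tray_handle","cell_a"])
s=snapshot("scene");pts(s,["tray_handle","cell_a","bar_handle"])
go(670,97.5,330,181.7)
E
```

```text
{'time': np.float64(45.42), 'joint_pos': array([-2.000e-02,  7.270e+00,  7.479e+01,  0.000e+00,  9.792e+01,
       -9.193e+01]), 'tool_pos': array([603.46,  51.03, 334.83]), 'tcp_rot': array([ 1.8000e+02,  2.0000e-02, -1.7809e+02]), 'ft_force': array([ 0.95, -0.44,  0.28]), 'finger_gap': np.float64(68.24), 'grip_force': np.float64(0.0)}
tray_handle 0.56 [617.3  53.4  99.6]
bar_handle 0.87 [677.2  98.8 279.3]
tray_handle 0.54 [619.   50.9 100.4]
tool delta [-68.2  44.4   0.9] rows>= 2
turn rad 0.004
```

{"method": "play_rows", "body": {
  "increments": [
    [0.7,[-22,15,0],0],
    [0.7,[-23,15,0],0],
    [0.7,[-23,15,0],0],
    [0.7,[0,0,15],0],
    [0.7,[0,0,25],0],
    [0.7,[0,0,18],0],
    [0.7,[0,0,8],0],
    [0.7,[0,0,0],0],
    [0.7,[0,0,0],0]
  ],
  "force": 60
}}

```text
time: 46.72
tool_pos: [670.0, 98.0, 266.6]
tcp_rot: [-180.0, -0.0, -178.1]
ft_force: [0.5, 0.0, 0.8]
finger_gap: 72.7
grip_force: 0.0
```

```bash
python3 - <<'E'
from h import *
st(); s=snapshot("wrist"); save(s,"w13")
E
```

```text
{'time': np.float64(46.72), 'joint_pos': array([  3.99,  18.95,  68.39,   0.  ,  92.71, -87.91]), 'tool_pos': array([670.01,  98.03, 266.56]), 'tcp_rot': array([-1.800e+02, -5.000e-02, -1.781e+02]), 'ft_force': array([0.46, 0.  , 0.76]), 'finger_gap': np.float64(72.67), 'grip_force': np.float64(0.0)}
```

View pics/w13.png

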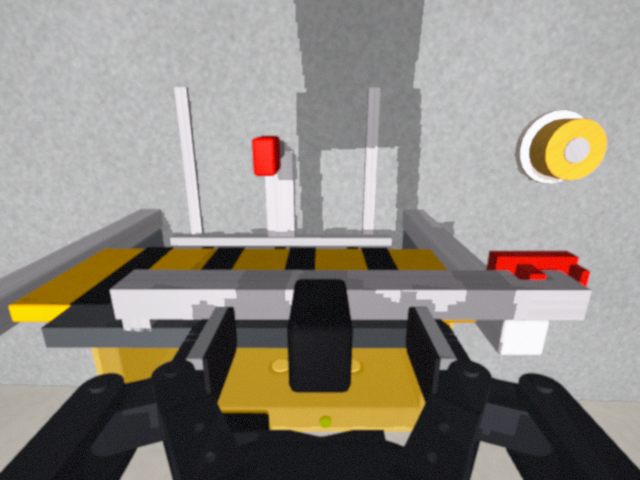

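The open fingers straddle the handle at (320,335), and the bar is still hooked at (535,275). I grip.

{"method": "play_rows", "body": {
  "increments": [
    [-1,[0,0,0],0],
    [-1,[0,0,0],0],
    [-1,[0,0,0],0],
    [-1,[0,0,0],0],
    [-1,[0,0,0],0],
    [-1,[0,0,0],0],
    [-1,[0,0,0],0]
  ],
  "force": 80
}}

```text
time: 47.35
tool_pos: [670.6, 98.2, 267.8]
tcp_rot: [180.0, 0.1, -178.1]
ft_force: [-1.4, 0.0, 6.4]
finger_gap: 23.0
grip_force: 78.9
```

{"method": "play_rows", "body": {
  "increments": [
    [-1,[0,0,-4],0],
    [-1,[0,0,-6],0],
    [-1,[0,0,-6],0],
    [-1,[0,0,-6],0],
    [-1,[0,0,0],0],
    [-1,[0,0,0],0],
    [-1,[0,0,0],0]
  ]
}}

```text
time: 47.93
tool_pos: [670.4, 98.1, 288.1]
tcp_rot: [180.0, -0.0, -178.1]
ft_force: [4.3, -0.5, -3.8]
finger_gap: 22.6
grip_force: 78.5
```

{"method": "play_rows", "body": {
  "increments": [
    [-1,[0,-4,0],0],
    [-1,[0,-8,0],0],
    [-1,[0,-8,0],0],
    [-1,[0,-8,0],0],
    [-1,[0,-8,0],0],
    [-1,[0,-6,0],0],
    [-1,[0,-2.5,0],0],
    [-1,[0,0,0],0],
    [-1,[0,0,0],0]
  ]
}}

```text
time: 48.68
tool_pos: [671.8, 53.0, 288.1]
tcp_rot: [-180.0, -0.0, -178.1]
ft_force: [5.4, -0.4, -5.1]
finger_gap: 23.0
grip_force: 78.7
```

{"method": "play_rows", "body": {
  "increments": [
    [-1,[0,0,4],0],
    [-1,[0,0,8],0],
    [-1,[0,0,10],0],
    [-1,[0,0,10],0],
    [-1,[0,0,10],0],
    [-1,[0,0,10],0],
    [-1,[0,0,6],0],
    [-1,[0,0,0],0],
    [-1,[0,0,0],0]
  ]
}}

```text
time: 49.43
tool_pos: [671.8, 53.6, 228.5]
tcp_rot: [-180.0, -0.0, -178.1]
ft_force: [6.1, -0.3, -4.5]
finger_gap: 22.6
grip_force: 78.6
```

Passed the bracket freely. I continue down to about 168.

{"method": "play_rows", "body": {
  "increments": [
    [-1,[0,0,6],0],
    [-1,[0,0,10],0],
    [-1,[0,0,10],0],
    [-1,[0,0,10],0],
    [-1,[0,0,8],0],
    [-1,[0,0,5],0],
    [-1,[0,0,4],0],
    [-1,[0,0,3],0],
    [-1,[0,0,2],0],
    [-1,[0,0,0],0],
    [-1,[0,0,0],0]
  ]
}}

```text
time: 50.35
tool_pos: [671.8, 53.7, 170.8]
tcp_rot: [180.0, -0.0, -178.1]
ft_force: [6.6, -0.9, -4.8]
finger_gap: 22.8
grip_force: 78.7
```

{"method": "play_rows", "body": {
  "increments": [
    [-1,[0,0,1],0],
    [-1,[0,0,1],0],
    [-1,[0,0,0],0],
    [-1,[0,0,0],0]
  ]
}}

```text
time: 50.68
tool_pos: [671.7, 53.7, 168.9]
tcp_rot: [180.0, -0.0, -178.1]
ft_force: [7.5, -1.1, -4.1]
finger_gap: 23.0
grip_force: 78.7
```

{"method": "play_rows", "body": {
  "increments": [
    [-1,[0,0,1],0],
    [-1,[0,0,0.5],0],
    [-1,[0,0,0],0],
    [-1,[0,0,0],0]
  ]
}}

```text
time: 51.02
tool_pos: [671.8, 53.7, 167.9]
tcp_rot: [180.0, -0.0, -178.1]
ft_force: [5.9, -1.4, -3.3]
finger_gap: 22.8
grip_force: 79.1
```

{"method": "play_rows", "body": {
  "increments": [
    [-1,[0,0,1],0],
    [-1,[0,0,0],0],
    [-1,[0,0,0],0]
  ]
}}

```text
time: 51.27
tool_pos: [671.8, 53.7, 167.9]
tcp_rot: [-180.0, 0.0, -178.1]
ft_force: [3.4, -0.3, -0.2]
finger_gap: 22.7
grip_force: 79.6
```

{"method": "play_rows", "body": {
  "increments": [
    [-1,[0,0,1],0],
    [-1,[0,0,0],0],
    [0.2,[0,0,0],0],
    [0.6,[0,0,0],0],
    [0.6,[0,0,0],0],
    [0.6,[0,0,0],0],
    [0.6,[0,0,-10],0],
    [0.6,[0,0,-30],0],
    [0.6,[0,0,-35],0],
    [0.6,[0,0,-35],0],
    [0.6,[0,0,-35],0],
    [0.6,[0,0,0],0]
  ]
}}

```text
time: 52.27
tool_pos: [674.3, 53.7, 323.3]
tcp_rot: [-180.0, 0.8, -178.1]
ft_force: [1.2, -0.0, 1.7]
finger_gap: 68.4
grip_force: 0.0
```

```bash
python3 - <<'E'
from h import *
st(); s=snapshot("wrist"); pts(s,["bar_handle","tray_handle","cell_a"],k=5)
s=snapshot("scene"); save(s,"s14"); pts(s,["bar_handle","tray_handle","cell_a","chuck","jar","driver"],k=2)
E
```

```text
{'time': np.float64(52.27), 'joint_pos': array([  0.21,  17.83,  63.91,   0.  ,  97.47, -91.7 ]), 'tool_pos': array([674.34,  53.73, 323.28]), 'tcp_rot': array([-179.98,    0.79, -178.09]), 'ft_force': array([ 1.16, -0.03,  1.67]), 'finger_gap': np.float64(68.42), 'grip_force': np.float64(0.0)}
bar_handle 0.85 [676.3  54.5 180.3]
tray_handle 0.95 [615.9  49.8  96.5]
bar_handle 0.83 [671.   52.1 174.9]
bar_handle 0.2 [667.2 206.9 243.4]
tray_handle 0.38 [614.   49.9  99.9]
chuck 0.77 [ 6.060e+02  3.425e+02 -6.000e-01]
chuck 0.27 [ 501.9 -501.    -3.3]
jar 0.66 [ 504.2 -501.3   -3.5]
driver 0.7 [479.8 493.9   3.9]
driver 0.52 [615.9  51.4  98.6]
```

View pics/s14.png

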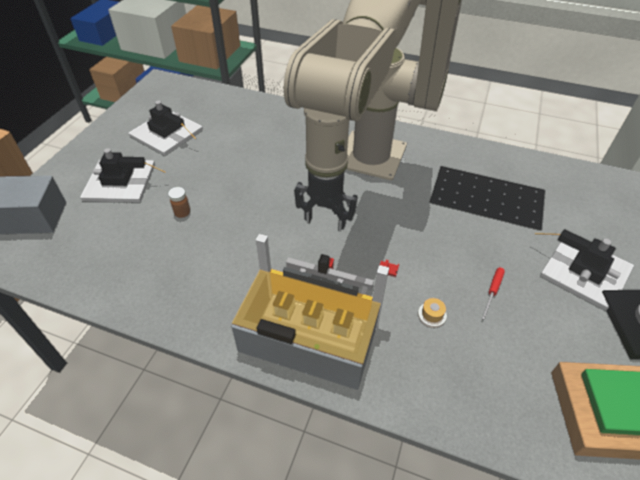

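The guard is down, the three cells stand in the home tray at (283,303), (313,312) and (344,320), and the gripper is clear. I hand in.

```bash
python3 -c "
from bench import *
print(hand_in())"
```

```text
the job is handed in; nothing more can be done
None
```

The job is handed in (no verdict was returned): the last pictures show all three cells standing in their nests, the tray home, the guard lowered gently all the way, and the chuck, jar and screwdriver where they were.

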